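# Close and lock the hand-hole of a pilot reactor

### The arm

A 6-joint arm with a two-finger parallel gripper is mounted at the origin on the work surface. World frame = base frame: x ahead of the robot, y to its left, z up, the work surface at z = 0. Lengths are in m, angles in degrees, forces in N, time in s.
With the tool pointing down it reaches from about 0.25 to 0.725 m from the base axis. Payload 9.7 kg.
Tool frame: the origin (TCP) lies between the finger pads; the fingertips stand 11 mm ahead of it and the grasp point (between the pads) lies 8 mm behind it; z points along the fingers, x is the direction in which the jaws open and shut, and the axes are right-handed (so a half turn about z gives the same grasp; the last joint's range is limited). The gripper opens to 85 mm and grips with 20 to 120 N. Pads are 22 mm wide; open, the fingers measure 114 mm over their backs; the gripper's body (76 mm by 85 mm) begins 54 mm behind the grasp point. The pads swing forward as they close: fully open they stand 13 mm farther back than shut.
Start: joints at [-68.01, 4.979, 10.078, 95.1, 0, 90], TCP at [0.206, -0.51, 0.242] pointing down, gripper open.
Joint ranges: [-179.16, 179.16], [-48.56, 103.87], [-65.8, 70.77], [-126.05, 130.52], [-82.76, 87.17], [-180, 180]. Speed limits (degrees/s): [127.2, 127.2, 147.25, 180, 180, 180].

### API

Orientations are given as [roll, pitch, yaw] about the fixed x, y, z axes, in that order (R = Rz(yaw) Ry(pitch) Rx(roll)).
In Python, from workcell import get_obs, camera, job_done, spotter gives the robot as it stands.
- The arm moves only by the tool play_rows, never from a script. Its argument "rows" is a list of rows, each a list of 3 entries, a list of its own where there are three numbers: the closure, from 0 (fully open) to 1 (shut), then the shift along the tool's x, y, z in cm, then the turn, a rotation vector about the tool's x, y, z in degrees. In form: [[claw, [x, y, z], [wx, wy, wz]], ...]. A call has 1 to 12 rows; each row shifts and turns the pose as measured when the row begins, along the tool's axes as they then stand; what a row does not reach is not made up. A row lasts 1/10 s, in which the tool goes at most 50 mm and 8.59 degrees, less where a joint would pass 70% of its speed; a pose out of reach is approached as far as the arm can. A call is refused whole if a number of a shift passes 5 or a number of a turn 8.59, either way. A call with a gripper value outside its range is refused whole. The fingers move at their own pace and stop on an object; "newtons" is the grip in N (left out, the last holds). Time passes only in rows, so rows that do not move let the fingers close. It gives the time, the measured TCP pose, the force and the opening at its end, in the units of the state.
- get_obs(): the state, without advancing time (a new reading comes with each control period).
- camera(name): name is "scene" or "top"; returns a dict with "img" (420x560x3 uint8, red, green, blue), "intrinsics" (3x3 intrinsics, pixels), "xyz" and "orientation" of the camera in the world. Camera axes: x right, y down, z forward; pixel columns grow to the right and rows downward; lengths in m; the calibration is good to about 2 mm. A picture is of the moment at which its call begins. There is no depth.
- job_done(): hands the job in, once; it reports no verdict.
Trained networks look in a picture, given as the dict that the camera call returned (one of the last four; its "shot" number tells which), for a name from the list of things; names that differ only in an ending like _2 or _b are one class to them, and where a whole thing is asked for, a point or a joint stands for the part that bears it (a point fixed in the world has none). Each returns a list of dicts, best first, with "confidence" (0 to 1); they miss things now and then, are a little off and sometimes report something else, mostly with a low value. They report only what shows in the picture. A call takes as long as a camera call. They do not tell look-alikes from the thing itself.
- spotter.spot_in(picture, thing): "point" ([x, y, z] in m, in world coordinates, good to about 4 mm: the middle of the surface that is visible of it).
- spotter.trace(picture, thing): "pixels" (420x560 bool, what is visible of it).
The state is a dict: "time": time; "q": joint angles; "qd": joint speeds; "joint_efforts": joint torques, N m; "ee_pos": TCP position; "tcp_rot": TCP orientation; "wrist_force": force on the tool from outside, world axes, zero at the start; "torque": the same for the moment, N m; "opening": finger opening in m.
Only numpy, scipy, OpenCV 4.12 (cv2) and the standard library are available. Lean on these libraries where they do the work, as an engineer would, in place of code of your own. Each camera call takes 0.05 s, during which the arm holds its last target.

### The job

Close up the hand-hole on the reactor's sloping neck: wind the bronze handle nut clockwise down the stud onto the bridge, as far as it goes with its slots still in line with the cross hole in the stud. Then take the red-gripped locking pin from its blue rest, push it from the robot's side through slots and stud, fully home, and let go. Leave the bottles, beaker, jar, gasket and spanner where they are.

Things in the scene. Friction and masses are not known exactly. Their poses are not given: they have to be found in the camera images.
- vessel: Stainless reactor fixed to the bench: upright shell 220 mm in diameter on three feet, top 206 mm above the bench; a gauge and a vent on its +y half reach 275 mm. Origin on its axis at the bench, z up. Its hand-hole neck leans 35 deg from vertical towards its own -y. Carries the closure.
- closure: Dark steel bridge (32 mm wide in x, 126 mm long in y, 16 mm thick) across the neck's 130 mm flange, fixed to the reactor. Origin on the stud axis at the bridge's flat top; z = outward along the stud (35 deg from vertical), y = up the slope, x = level, along the stud's cross hole. The flange lies 30 mm below the origin. Nothing stands above the nut.
- cross_hole (a point): Centre of the cross hole in the fixed stud (steel, 24 mm diameter), 40 mm above the bridge's top; axes as closure: x = along the hole, level, the way the pin is pushed in (away from the robot), z = outward along the stud. Hole 11 mm square, 16 mm through; the stud ends 21 mm above this point.
- nut_bar (a point): Middle of the bronze nut's bar handle, on the stud axis, 18 mm above the nut's underside; moves with the nut. z outward, y along the bar, x along the slots. Steel bar 12 mm thick, an arm each side, bare from 24 to 56 mm, black 20 mm balls at 66 mm. Lined up and down, it is 18.3 mm above the bridge. Nut foot 52 mm wide; its crown is described under nut.
- nut (a joint): Turn of the nut, rad; grows clockwise seen from outside, as it winds down 5 mm a turn; starts 1.1 to 1.9 turns short. At 12.57 it is down with slots and cross hole in line, bar along the bridge; it stops dead at 12.97. Half a turn early it is 2.5 mm too high. Stiff (0.2 N m), stays where left; pushing the bar turns it. Crown 40 mm wide, 9 to 30 mm above bar; slot 11 mm wide, 13 deep.
- pin_grip (a point): On the axis of the loose steel locking pin (50 g), midway along its red tab grip; lies level in the rest's open notches, 38 mm above the bench; lift it straight up. x = towards its tip. Tab 36 mm long in x, 12 mm thick in y, 20 mm high, free all round. Ahead: 18 mm shoulder, face 21 mm from here, then 8 mm shank, 50 long, tapered tip. Home, this point is 41 mm from the cross hole on its -x side.
- rest: Blue plastic notched rest fixed to the bench. Origin on the bench under the resting pin's shoulder face; x = towards the pin's tip. Base 75 by 70 mm, 8 mm thick, x from -15 to 60 mm; uprights 56 mm wide, 47 mm high, at x = 6 and 37 mm, with open notches 10 mm wide and 13 mm deep. The grip overhangs towards -x.
- bottle_a: White plastic bottle with a red cap, 60 mm diameter, 125 mm tall, loose bystander, origin under its middle.
- bottle_b: White plastic bottle with a blue cap and label, 60 mm diameter, 125 mm tall, loose bystander, origin under its middle.
- beaker: Glass beaker, 70 mm diameter, 95 mm tall, loose bystander, origin under its middle.
- jar: Clear jar of grey carriers with a green lid, 84 mm diameter, 74 mm tall, loose bystander, origin under its middle.
- gasket: Spare black rubber gasket ring, 92 mm diameter, 6 mm thick, lying flat, loose bystander, origin under its middle.
- spanner: Spanner lying on the bench, loose bystander, origin on its underside.
Mind the look-alikes: they are no part of the job. Leave any green look-alike of the part that bears pin_grip alone.

How it is judged (in metres and radians):
On the way:
1. the nut is wound down on the bridge with its slots in line with the cross hole (joint within 0.25 rad of 12.57) (value of joint nut between 12.316 and 12.816 rad), for 0.2 s.
At the end, for the whole second after the job is handed in: Nut down and lined up (joint within 0.25 rad of 12.57); pin through slots and stud, released, at rest, within 0.25 rad of the hole's line: grip's middle 35 to 48 mm on the hole's -x side, off its line by at most 10 mm in y, 10 mm up or 12 mm down in z; no bystander moved over 30 mm (all of step 1 and x of pin_grip in the frame of cross_hole between -0.048 and -0.035 m and y of pin_grip in the frame of cross_hole between -0.01 and 0.01 m and z of pin_grip in the frame of cross_hole between -0.012 and 0.01 m and angle between the x axis of pin_grip and the x axis of cross_hole, either way round below 0.25 rad and linear speed of pin below 0.02 m/s); the robot touches nothing.
It fails at once if a bottle, the beaker, the jar, the gasket or the spanner is moved more than 30 mm (distance of any of bottle_a, bottle_b, beaker, jar, gasket, spanner from where it was at the start of the episode above 0.03 m).
It also fails if it takes over 64 s, if anything falls off the work surface, if the arm or the gripper's body presses on something with over 40 N, if the wrist force passes 120 N, or if a joint passes its speed limit or range.

## Working session

There is one attempt and no reset: what is moved stays moved. The work goes in short steps, Python scripts to look and compute and a tool call to move; the robot and the scene stay as the last step left them, time stands still between calls to the robot, and variables do not carry over. Pictures are saved under pics/ and viewed, and the job is handed in when it is done.

Besides the shell and the picture viewer there is one more tool, called after "Emit:" by a JSON object that holds its "api" and its "payload". play_rows: Moves the arm, as the interface text tells. Its arguments: {"type":"object","properties":{"rows":{"type":"array","items":{"type":"array"}},"newtons":{"type":"number"}},"required":["rows"]}

```bash
ls; mkdir -p pics; cat > a.py <<'E'
from workcell import get_obs, camera, job_done, spotter
import numpy as np, cv2
from scipy.spatial.transform import Rotation as R
E
python3 - <<'E'
from a import *
print(get_obs())
for n in ["scene","top"]:
    p=camera(n); print(n,p["intrinsics"],p["xyz"],p["orientation"],p["shot"])
    cv2.imwrite(f"pics/{n}0.png",p["img"][:,:,::-1])
    for t in ["vessel","closure","nut_bar","pin_grip","rest","bottle_a","beaker","jar","gasket","spanner"]:
        print(t,[(np.round(d["point"],3),round(d["confidence"],2)) for d in spotter.spot_in(p,t)])
E
```

```text
pics
{'time': 0.0, 'q': array([-6.80097176e+01,  5.01074272e+00,  1.00339502e+01,  9.50993952e+01,
        1.04727770e-03,  9.00002597e+01]), 'qd': array([-0.09220296,  0.05665392,  0.01740758, -0.04773231, -0.03238453,
       -0.01114381]), 'joint_efforts': array([-5.27935961e-03, -5.20390320e+01,  4.64794779e+01,  1.64623529e-02,
       -2.41989010e-04,  5.07351899e-06]), 'ee_pos': array([ 0.2058705 , -0.50978291,  0.24158198]), 'tcp_rot': array([-1.79998953e+02,  7.61877291e-02, -6.80099773e+01]), 'wrist_force': array([ 0.86405503,  0.53781073, -0.39451074]), 'torque': array([-0.00151844, -0.02090004,  0.0126716 ]), 'opening': 0.08552159486377589}
scene [[517.20857382   0.         279.7038771 ]
 [  0.         517.20857382 215.934553  ]
 [  0.           0.           1.        ]] [1.44293117 0.53959323 1.02541724] [-128.31854783    0.79931433  121.78526685] 1
vessel [(array([0.611, 0.204, 0.184]), 0.94)]
closure [(array([0.583, 0.082, 0.232]), 0.92)]
nut_bar [(array([0.593, 0.073, 0.248]), 0.98)]
pin_grip [(array([ 0.506, -0.172,  0.042]), 0.61), (array([ 0.417, -0.226,  0.016]), 0.
[... 698 characters left out ...]
rray([0.572, 0.07 , 0.251]), 0.67)]
pin_grip [(array([ 0.515, -0.171,  0.043]), 0.67), (array([ 0.63 , -0.501,  0.018]), 0.67), (array([ 0.662, -0.238,  0.014]), 0.52), (array([ 0.414, -0.226,  0.016]), 0.43)]
rest [(array([ 0.538, -0.18 ,  0.011]), 0.88), (array([0.571, 0.068, 0.25 ]), 0.31)]
bottle_a [(array([ 0.532, -0.377,  0.087]), 0.89), (array([ 0.714, -0.068,  0.088]), 0.81), (array([ 0.383, -0.033,  0.   ]), 0.34)]
beaker [(array([ 0.733, -0.372,  0.051]), 0.64)]
jar [(array([0.438, 0.38 , 0.075]), 0.82), (array([ 0.369, -0.359,  0.006]), 0.34)]
gasket [(array([ 0.381, -0.035,  0.002]), 0.65), (array([ 0.712, -0.068,  0.084]), 0.17)]
spanner [(array([ 0.368, -0.355,  0.003]), 0.89)]
```

View pics/scene0.png

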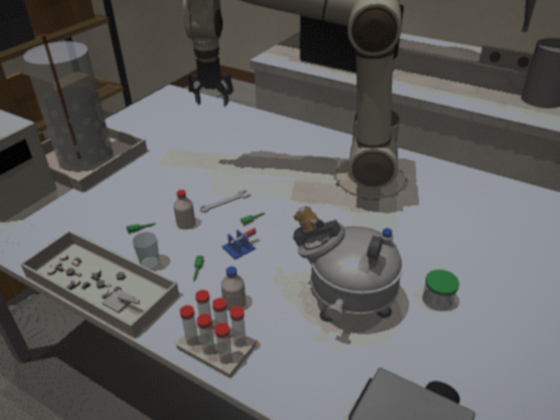

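View pics/top0.png

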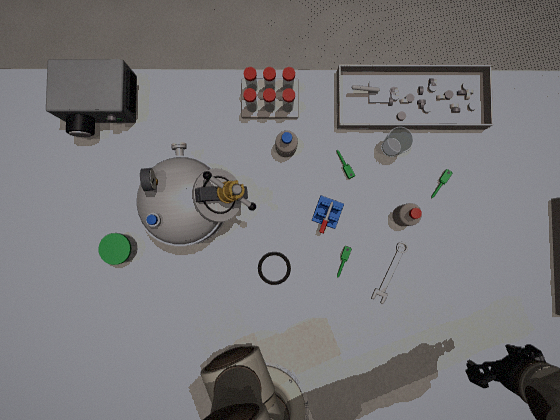

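```bash
python3 - <<'E'
import cv2
a=cv2.imread("pics/top0.png");b=cv2.imread("pics/scene0.png")
cv2.imwrite("pics/c1.png",cv2.resize(a[110:250,190:330],(600,600),interpolation=cv2.INTER_CUBIC))
cv2.imwrite("pics/c2.png",cv2.resize(a[160:260,290:390],(600,600),interpolation=cv2.INTER_CUBIC))
cv2.imwrite("pics/c3.png",cv2.resize(b[100:240,240:380],(600,600),interpolation=cv2.INTER_CUBIC))
E
```

```text
(no output)
```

View pics/c1.png

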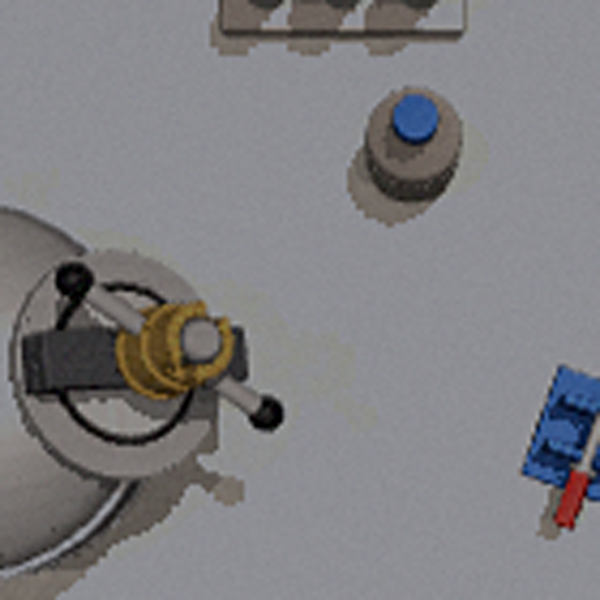

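View pics/c2.png

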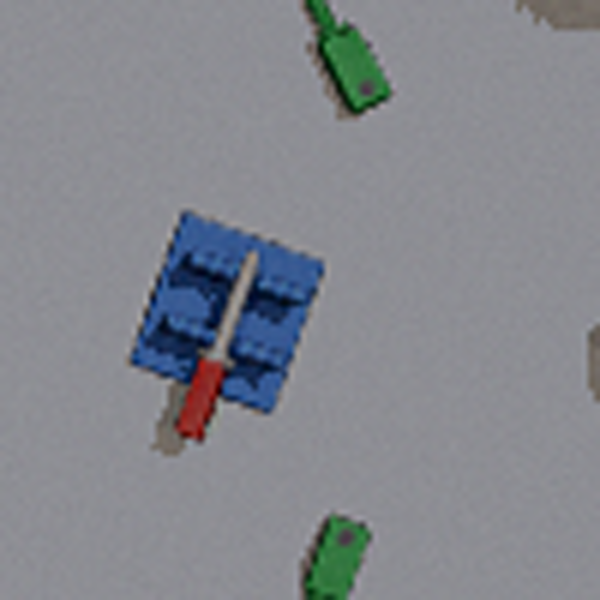

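View pics/c3.png

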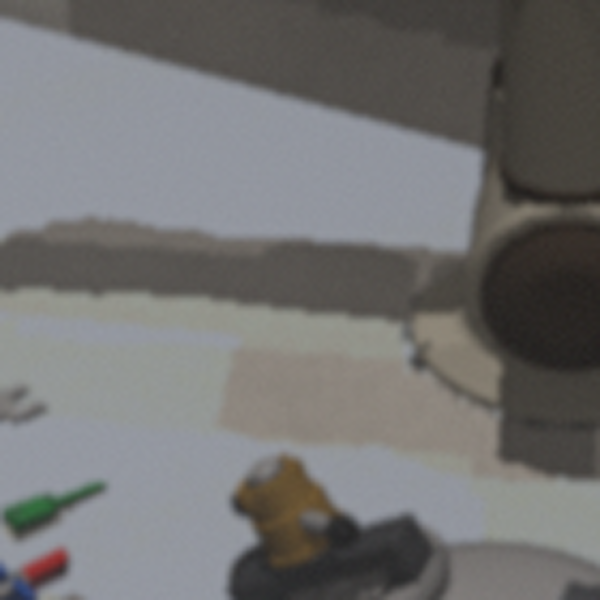

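The pin with the red grip lies on the blue rest at top pixel (323,226). The green ones at (345,165), (442,183) and (345,260) are look-alikes, and the crop confirms red on blue. Next I'll take precise features of the closure.

```bash
python3 - <<'E'
import cv2
a=cv2.imread("pics/top0.png");b=cv2.imread("pics/scene0.png")
def crop(im,x,y,w,h,s,fn):
    c=cv2.resize(im[y:y+h,x:x+w],None,fx=s,fy=s,interpolation=cv2.INTER_CUBIC)
    c=cv2.convertScaleAbs(c,alpha=1.5,beta=15)
    for i in range(0,w,10): cv2.putText(c,str(x+i),(i*s,10),0,.35,(0,255,255),1); cv2.line(c,(i*s,0),(i*s,h*s),(0,255,255) ,1) if 0 else cv2.line(c,(i*s,12),(i*s,18),(0,255,255),1)
    for i in range(0,h,10): cv2.putText(c,str(y+i),(0,i*s+4),0,.35,(0,255,255),1); cv2.line(c,(24,i*s),(30,i*s),(0,255,255),1)
    cv2.imwrite(fn,c)
crop(a,185,160,80,60,10,"pics/d1.png")
crop(b,285,195,80,60,10,"pics/d2.png")
crop(a,300,185,50,50,12,"pics/d3.png")
E
```

```text
(no output)
```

View pics/d1.png

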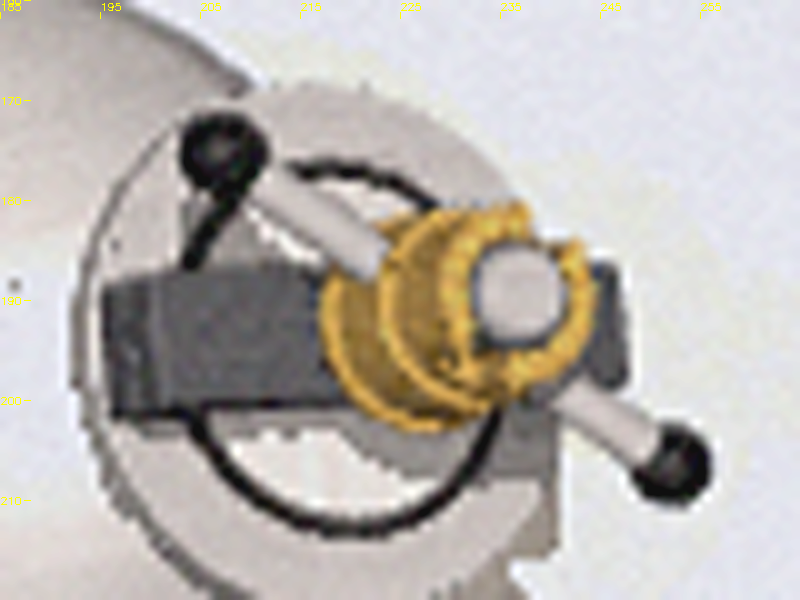

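View pics/d2.png

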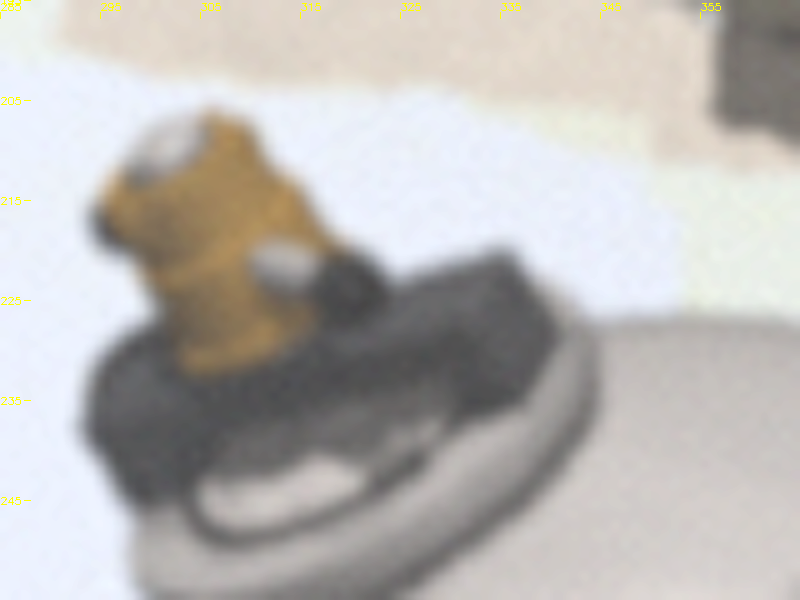

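View pics/d3.png

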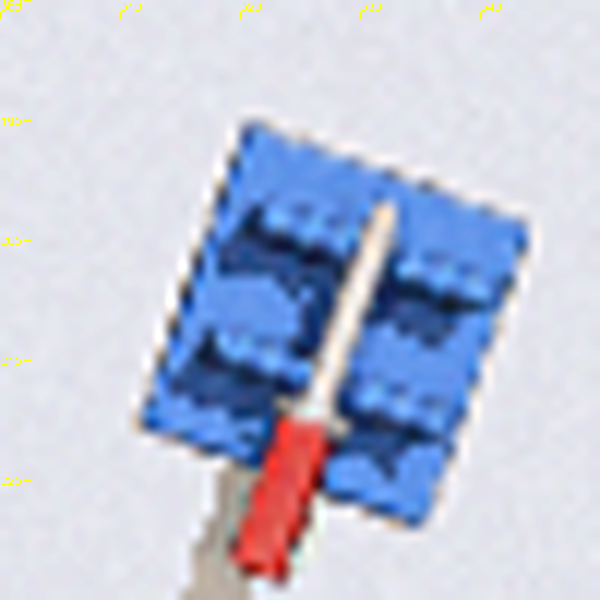

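```bash
cat > fit.py <<'E'
from a import *
from scipy.optimize import least_squares
K={"top":(np.array([[450.0706,0,275.4911],[0,450.0706,208.6588],[0,0,1]]),np.array([0.46009891,-0.04132424,1.25941204]),R.from_euler('xyz',[-176.04104,0.105121723,-89.7467065],degrees=True).as_matrix()),
"scene":(np.array([[517.2086,0,279.7039],[0,517.2086,215.93455],[0,0,1]]),np.array([1.44293117,0.53959323,1.02541724]),R.from_euler('xyz',[-128.31854783,0.79931433,121.78526685],degrees=True).as_matrix())}
def proj(c,P):
    k,t,r=K[c]; p=(np.asarray(P)-t)@r; return (p[...,:2]/p[...,2:])@k[:2,:2].T+k[:2,2]
def ray(c,uv,z):
    k,t,r=K[c]; d=r@np.linalg.solve(k,[uv[0],uv[1],1]); return t+d*(z-t[2])/d[2]
def Rc(psi): return (R.from_euler('z',psi)*R.from_euler('x',np.radians(35))).as_matrix()
def model(p,nh):
    # p: C,psi,delta(mod pi); h
    C=p[:3];Q=Rc(p[3]);d=p[4]; b=np.array([-np.sin(d),np.cos(d),0])
    h=nh
    L={"b1":b*.066+[0,0,h],"b2":-b*.066+[0,0,h],"stud":[0,0,.061],
     "c1":[16e-3,63e-3,0],"c2":[-16e-3,63e-3,0],"c3":[16e-3,-63e-3,0],"c4":[-16e-3,-63e-3,0],"e1":[16e-3,63e-3,-.016],"e2":[-16e-3,63e-3,-.016]}
    return {k:C+Q@np.array(v) for k,v in L.items()}
if __name__=="__main__":
    obs=[("top","b1",207.3,175.2,1),("top","b2",252.2,206.5,1),("top","stud",237,189.3,1),
     ("top","c1",200.3,187,.5),("top","c2",201,200.8,.5),("top","e1",195.5,187.7,.5),("top","e2",196.3,201.5,.5),
     ("top","c3",246.5,186.5,.5),("top","c4",247.7,198,.5),
     ("scene","b1",320.2,223.8,1),("scene","stud",302,210,1),("scene","c2",336,219.9,.5)]
    for h in [None,.0253,.0278]:
        f=lambda p:np.concatenate([(proj(o[0],model(p,p[5] if h is None else h)[o[1]])-o[2:4])*o[4] for o in obs])
        s=least_squares(f,[.57,.09,.23,0,-.6,.025],loss='soft_l1')
        print(h,np.round(s.x[:3],4),np.degrees(s.x[3:5]),s.x[5],s.cost); r=f(s.x).reshape(-1,2)
        for o,e in zip(obs,r): print("  ",o[:2],np.round(e/o[4],2))
        print("short turns",((np.degrees(s.x[4])+np.array([360,540,720]))/360),"h",.0183+.005*((np.degrees(s.x[4])+np.array([360,540,720]))/360))
E
python3 fit.py
```

```text
None [0.569  0.0827 0.2039] [  5.99585688 -33.70863705] 0.029356892170068715 2.2020797168820616
   ('top', 'b1') [-0.29  0.56]
   ('top', 'b2') [-0.52 -0.21]
   ('top', 'stud') [-0.17  0.11]
   ('top', 'c1') [-1.43 -0.07]
   ('top', 'c2') [-0.88  0.05]
   ('top', 'e1') [0.39 0.29]
   ('top', 'e2') [0.81 0.24]
   ('top', 'c3') [-0.42 -0.31]
   ('top', 'c4') [-0.36  1.18]
   ('scene', 'b1') [-1.18 -0.06]
   ('scene', 'stud') [-1.31  0.03]
   ('scene', 'c2') [0.05 0.15]
short turns [0.9063649 1.4063649 1.9063649] h [0.02283182 0.02533182 0.02783182]
0.0253 [0.5691 0.0818 0.2052] [  5.77468226 -33.2938038 ] 0.025 3.053148107406075
   ('top', 'b1') [-0.82  0.86]
   ('top', 'b2') [-1.04 -0.16]
   ('top', 'stud') [0.19 0.06]
   ('top', 'c1') [-1.11 -0.27]
   ('top', 'c2') [-0.62 -0.13]
   ('top', 'e1') [0.69 0.08]
   ('top', 'e2') [1.06 0.05]
   ('top', 'c3') [-0.05 -0.34]
   ('top', 'c4') [-0.04  1.18]
   ('scene', 'b1') [-0.57  0.64]
   ('scene', 'stud') [-1.62 -0.53]
   ('scene', 'c2') [-0.28 -0.33]
short turns [0.90751721 1.40751721 1.90751721] h [0.02283759 0.02533759 0.02783759]
0.0278 [0.569  0.0823 0.2044] [  5.90427843 -33.50854683] 0.025 2.33237319789752
   ('top', 'b1') [-0.49  0.69]
   ('top', 'b2') [-0.71 -0.2 ]
   ('top', 'stud') [-0.03  0.1 ]
   ('top', 'c1') [-1.3  -0.15]
   ('top', 'c2') [-0.77 -0.02]
   ('top', 'e1') [0.51 0.21]
   ('top', 'e2') [0.91 0.17]
   ('top', 'c3') [-0.27 -0.32]
   ('top', 'c4') [-0.23  1.18]
   ('scene', 'b1') [-0.94  0.19]
   ('scene', 'stud') [-1.43 -0.19]
   ('scene', 'c2') [-0.08 -0.04]
short turns [0.9069207 1.4069207 1.9069207] h [0.0228346 0.0253346 0.0278346]
```

Emit:
{"api": "play_rows", "payload": {"rows": [[0, [0, 0, -1.5], [0, 0, -8.5]], [0, [0, 0, -1.5], [0, 0, -8.5]], [0, [0, 0, -1.5], [0, 0, -8.5]], [0, [0, 0, -1.5], [0, 0, -8.5]], [0, [0, 0, -1.5], [0, 0, -8.5]], [0, [0, 0, -1.5], [0, 0, -8.5]], [0, [0, 0, -1.5], [0, 0, -8.5]], [0, [0, 0, -1.5], [0, 0, -8.5]], [0, [0, 0, -1.5], [0, 0, -8.5]], [0, [0, 0, -1.5], [0, 0, -8.5]], [0, [0, 0, -1.5], [0, 0, -8.5]], [0, [0, 0, 0], [0, 0, -8.5]]]}}

```text
time: 2.3
ee_pos: [0.2057, -0.5094, 0.4133]
tcp_rot: [-179.9, -0.0, 35.3]
wrist_force: [0.8, 1.4, -0.0]
opening: 0.0857
```

```bash
cat > mv.py <<'E'
from a import *
from fit import Rc
C0=np.array([.569,.082,.205]); PSI=np.radians(5.9)
def cur():
    o=get_obs(); return o, np.array(o["ee_pos"]), R.from_euler('xyz',o["tcp_rot"],degrees=True)
def plan(Pt,Rt,n=None):
    """constant-screw rows; prints shift cm / turn deg per row in tool axes"""
    o,p,r=cur()
    rel=r.inv()*Rt; w=rel.as_rotvec(); t=r.inv().apply(Pt-p)
    n0=max(np.linalg.norm(t)/.045,np.degrees(np.abs(w)).max()/8.3,1); n=n or int(np.ceil(n0))
    th=np.linalg.norm(w)
    if th<1e-6: v=t
    else:
        k=w/th; X=np.array([[0,-k[2],k[1]],[k[2],0,-k[0]],[-k[1],k[0],0]])
        V=np.eye(3)+(1-np.cos(th))/th*X+(th-np.sin(th))/th*X@X
        v=np.linalg.solve(V,t)
    # per-row step: exp((v,w)/n) translation
    a=th/n
    if th<1e-6: s=v/n
    else:
        Vn=np.eye(3)+(1-np.cos(a))/a*X+(a-np.sin(a))/a*X@X; s=Vn@(v/n)
    print("t",round(o["time"],2),"q",np.round(o["q"],1),"pos",np.round(p,4),"open",round(o["opening"],4),"F",np.round(o["wrist_force"],1),"tq",np.round(o["torque"],2))
    print("tot cm",np.round(t*100,2),"deg",np.round(np.degrees(w),2))
    print("n",n,"row",np.round(s*100,3).tolist(),np.round(np.degrees(w)/n,3).tolist())
def nutpose(z,ang,C=C0,psi=PSI):
    """tool z = -stud z; ang=angle(deg) of tool x from closure x, about tool z (cw from outside)"""
    Q=Rc(psi); Rt=R.from_matrix(Q)*R.from_euler('x',180,degrees=True)*R.from_euler('z',ang,degrees=True)
    return C+Q[:,2]*z, Rt
def nutstate(C=C0,psi=PSI):
    o,p,r=cur(); Q=Rc(psi); l=Q.T@(p-C); rel=(R.from_matrix(Q)*R.from_euler('x',180,degrees=True)).inv()*r
    print("t",round(o["time"],2),"local mm",np.round(l*1e3,1),"rel rotvec",np.round(np.degrees(rel.as_rotvec()),1),"q",np.round(o["q"],1),"open",round(o["opening"],4),"F",np.round(o["wrist_force"],1),"tq",np.round(o["torque"],2))
E
python3 - <<'E'
from mv import *
nutstate()
for k in [0,90,180,-90]:
  plan(*nutpose(.15,k))
E
```

```text
t 2.3 local mm [-422.2 -331.8  486.6] rel rotvec [-34.2  -9.  -28.5] q [-68.   14.   40.5 116.6  -0.  -13.3] open 0.0857 F [ 0.8  1.4 -0. ] tq [0.   0.04 0.01]
t 2.3 q [-68.   14.   40.5 116.6  -0.  -13.3] pos [ 0.2057 -0.5094  0.4133] open 0.0857 F [ 0.8  1.4 -0. ] tq [0.   0.04 0.01]
tot cm [ 59.61 -19.74   8.57] deg [34.16  8.99 28.5 ]
n 15 row [3.555, -1.999, 1.289] [2.278, 0.599, 1.9]
t 2.3 q [-68.   14.   40.5 116.6  -0.  -13.3] pos [ 0.2057 -0.5094  0.4133] open 0.0857 F [ 0.8  1.4 -0. ] tq [0.   0.04 0.01]
tot cm [ 59.61 -19.74   8.57] deg [ 36.24 -21.14 115.08]
n 15 row [1.656, -4.632, 0.693] [2.416, -1.409, 7.672]
t 2.3 q [-68.   14.   40.5 116.6  -0.  -13.3] pos [ 0.2057 -0.5094  0.4133] open 0.0857 F [ 0.8  1.4 -0. ] tq [0.   0.04 0.01]
tot cm [ 59.61 -19.74   8.57] deg [ -11.97   45.48 -144.5 ]
n 18 row [2.63, 3.388, 1.944] [-0.665, 2.527, -8.028]
t 2.3 q [-68.   14.   40.5 116.6  -0.  -13.3] pos [ 0.2057 -0.5094  0.4133] open 0.0857 F [ 0.8  1.4 -0. ] tq [0.   0.04 0.01]
tot cm [ 59.61 -19.74   8.57] deg [ 18.44  31.6  -58.62]
n 15 row [4.057, 0.814, 1.746] [1.229, 2.107, -3.908]
```

```bash
cat >> mv.py <<'E'
def line(Pt,Rt,n=None):
    """straight line + slerp; prints list of rows in tool axes"""
    o,p,r=cur(); w=(r.inv()*Rt).as_rotvec(); D=Pt-p
    n=n or int(np.ceil(max(np.linalg.norm(D)/.045,np.degrees(np.abs(w)).max()/8.3,1)))
    print("t",round(o["time"],2),"q",np.round(o["q"],1),"n",n,"left",np.round(np.linalg.norm(D)*1e3,1),"mm",np.round(np.degrees(w),1))
    for i in range(n):
        ri=r*R.from_rotvec(w*i/n)
        print(np.round(ri.inv().apply(D/n)*100,2).tolist(),np.round(np.degrees(w)/n,2).tolist(),end=", ")
    print()
E
python3 - <<'E'
from mv import *
line(*nutpose(.15,180))
E
```

```text
t 2.3 q [-68.   14.   40.5 116.6  -0.  -13.3] n 18 left 633.8 mm [ -12.    45.5 -144.5]
[3.31, -1.1, 0.48] [-0.66, 2.53, -8.03], [3.41, -0.63, 0.61] [-0.66, 2.53, -8.03], [3.43, -0.16, 0.76] [-0.66, 2.53, -8.03], [3.39, 0.31, 0.91] [-0.66, 2.53, -8.03], [3.27, 0.77, 1.07] [-0.66, 2.53, -8.03], [3.08, 1.2, 1.22] [-0.66, 2.53, -8.03], [2.83, 1.6, 1.36] [-0.66, 2.53, -8.03], [2.51, 1.95, 1.5] [-0.66, 2.53, -8.03], [2.15, 2.26, 1.63] [-0.66, 2.53, -8.03], [1.74, 2.52, 1.74] [-0.66, 2.53, -8.03], [1.29, 2.71, 1.84] [-0.66, 2.53, -8.03], [0.82, 2.84, 1.92] [-0.66, 2.53, -8.03], [0.33, 2.89, 1.98] [-0.66, 2.53, -8.03], [-0.16, 2.88, 2.02] [-0.66, 2.53, -8.03], [-0.65, 2.8, 2.03] [-0.66, 2.53, -8.03], [-1.12, 2.65, 2.02] [-0.66, 2.53, -8.03], [-1.57, 2.44, 1.99] [-0.66, 2.53, -8.03], [-1.98, 2.17, 1.94] [-0.66, 2.53, -8.03],
```

Emit:
{"api": "play_rows", "payload": {"rows": [[0, [3.3, -1.1, 0.5], [-0.7, 2.5, -8]], [0, [3.4, -0.6, 0.6], [-0.7, 2.5, -8]], [0, [3.4, -0.2, 0.8], [-0.7, 2.5, -8]], [0, [3.4, 0.3, 0.9], [-0.7, 2.5, -8]], [0, [3.3, 0.8, 1.1], [-0.7, 2.5, -8]], [0, [3.1, 1.2, 1.2], [-0.7, 2.5, -8]], [0, [2.8, 1.6, 1.4], [-0.7, 2.5, -8]], [0, [2.5, 2, 1.5], [-0.7, 2.5, -8]], [0, [2.1, 2.3, 1.6], [-0.7, 2.5, -8]], [0, [1.7, 2.5, 1.7], [-0.7, 2.5, -8]], [0, [1.3, 2.7, 1.8], [-0.7, 2.5, -8]], [0, [0.8, 2.8, 1.9], [-0.7, 2.5, -8]]]}}

```text
time: 3.5
ee_pos: [0.4558, -0.16, 0.3568]
tcp_rot: [154.2, -10.7, 138.2]
wrist_force: [-0.2, -0.1, 0.8]
opening: 0.0855
```

```bash
python3 - <<'E'
from mv import *
nutstate()
line(*nutpose(.15,180))
E
```

```text
t 3.5 local mm [-137.4 -100.6  255.7] rel rotvec [ -19.    -5.1 -132.5] q [-34.3   2.8  17.  111.2  27.  -81.6] open 0.0855 F [-0.2 -0.1  0.8] tq [-0.41  0.16  0.01]
t 3.5 q [-34.3   2.8  17.  111.2  27.  -81.6] n 6 left 200.5 mm [ -4.2  15.4 -46.2]
[0.13, 2.74, 1.9] [-0.69, 2.57, -7.69], [-0.32, 2.71, 1.93] [-0.69, 2.57, -7.69], [-0.77, 2.61, 1.94] [-0.69, 2.57, -7.69], [-1.19, 2.46, 1.92] [-0.69, 2.57, -7.69], [-1.6, 2.25, 1.89] [-0.69, 2.57, -7.69], [-1.96, 1.98, 1.84] [-0.69, 2.57, -7.69],
```

Emit:
{"api": "play_rows", "payload": {"rows": [[0, [0.1, 2.7, 1.9], [-0.7, 2.6, -7.7]], [0, [-0.3, 2.7, 1.9], [-0.7, 2.6, -7.7]], [0, [-0.8, 2.6, 1.9], [-0.7, 2.6, -7.7]], [0, [-1.2, 2.5, 1.9], [-0.7, 2.6, -7.7]], [0, [-1.6, 2.2, 1.9], [-0.7, 2.6, -7.7]], [0, [-2, 2, 1.8], [-0.7, 2.6, -7.7]]]}}

```text
time: 4.1
ee_pos: [0.5797, 0.004, 0.329]
tcp_rot: [144.8, 0.6, -172.1]
wrist_force: [0.4, -0.5, 0.3]
opening: 0.0853
```

```bash
python3 - <<'E'
from mv import *
nutstate()
plan(*nutpose(.15,180))
p=camera("top"); cv2.imwrite("pics/t1.png",p["img"][:,:,::-1])
E
```

```text
t 4.1 local mm [  2.6   6.7 146.7] rel rotvec [ -1.   -0.4 178. ] q [ -14.3   21.5   33.3  116.2   32.5 -116.7] open 0.0853 F [ 0.4 -0.5  0.3] tq [-0.55 -0.05  0.03]
t 4.1 q [ -14.3   21.5   33.3  116.2   32.5 -116.7] pos [0.5797 0.004  0.329 ] open 0.0853 F [ 0.4 -0.5  0.3] tq [-0.55 -0.05  0.03]
tot cm [ 0.29 -0.66 -0.33] deg [ 0.23 -0.65  2.04]
n 1 row [0.286, -0.66, -0.332] [0.226, -0.646, 2.038]
```

View pics/t1.png

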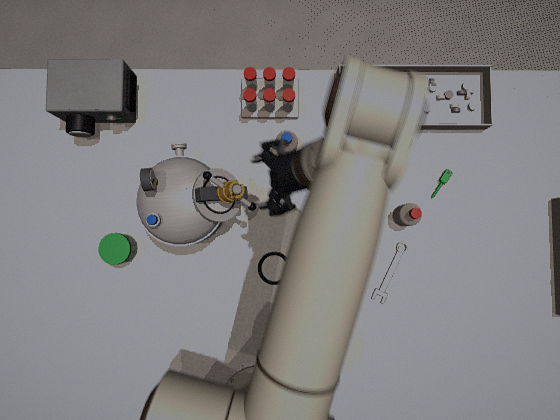

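Emit:
{"api": "play_rows", "payload": {"rows": [[0, [0.29, -0.66, -0.33], [0.2, -0.6, 2]], [0, [0, 0, 0], [0, 0, 8.5]], [0, [0, 0, 0], [0, 0, 8.5]], [0, [0, 0, 0], [0, 0, 8.5]], [0, [0, 0, 0], [0, 0, 7.5]], [0, [0, 0, 0], [0, 0, 0]]]}}

```text
time: 4.75
ee_pos: [0.5801, -0.0021, 0.323]
tcp_rot: [149.8, -19.0, 157.4]
wrist_force: [-0.3, -0.3, -0.4]
opening: 0.0854
```

```bash
python3 - <<'E'
from mv import *
nutstate()
plan(*nutpose(.08,-147))
p=camera("top"); cv2.imwrite("pics/t2.png",cv2.resize(p["img"][130:230,190:310,::-1],(720,600),interpolation=cv2.INTER_CUBIC))
p=camera("scene"); cv2.imwrite("pics/s2.png",cv2.resize(p["img"][140:260,230:374,::-1],(720,600),interpolation=cv2.INTER_CUBIC))
E
```

```text
t 4.75 local mm [  2.4  -1.7 145.3] rel rotvec [   0.6    0.  -146.2] q [-14.9  21.3  32.4 115.6  32.4 -81.3] open 0.0854 F [-0.3 -0.3 -0.4] tq [-0.47 -0.05 -0.02]
t 4.75 q [-14.9  21.3  32.4 115.6  32.4 -81.3] pos [ 0.5801 -0.0021  0.323 ] open 0.0854 F [-0.3 -0.3 -0.4] tq [-0.47 -0.05 -0.02]
tot cm [0.25 0.03 6.53] deg [-0.1  -0.41 -0.78]
n 2 row [0.129, 0.012, 3.264] [-0.051, -0.204, -0.391]
```

View pics/t2.png

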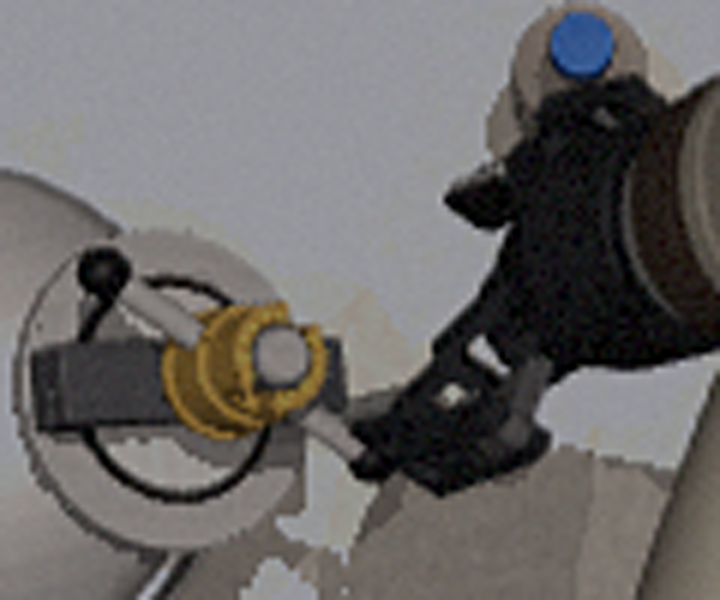

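View pics/s2.png

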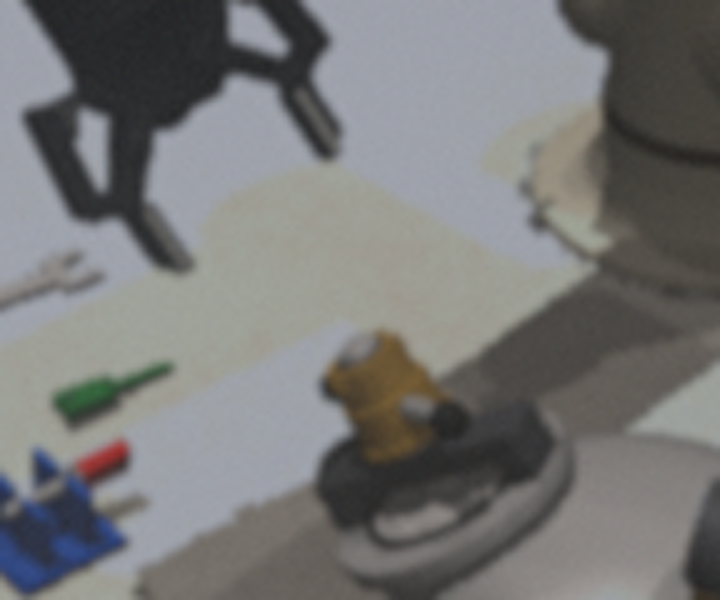

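Emit:
{"api": "play_rows", "payload": {"rows": [[0, [0.13, 0, 2.5], [0, -0.2, -0.4]], [0, [0.1, 0, 2.5], [0, -0.2, -0.3]], [0, [0, 0, 2.5], [0, 0, 0]], [0, [0, 0, 1.5], [0, 0, 0]], [0, [0, 0, 0], [0, 0, 0]]]}}

```text
time: 5.35
ee_pos: [0.5719, 0.0496, 0.2485]
tcp_rot: [149.3, -17.4, 158.8]
wrist_force: [0.0, -1.1, 0.4]
opening: 0.0852
```

```bash
python3 - <<'E'
from mv import *
nutstate()
plan(*nutpose(.048,-147))
p=camera("top"); cv2.imwrite("pics/t3.png",cv2.resize(p["img"][130:230,170:290,::-1],(720,600),interpolation=cv2.INTER_CUBIC))
p=camera("scene"); cv2.imwrite("pics/s3.png",cv2.resize(p["img"][140:260,230:374,::-1],(720,600),interpolation=cv2.INTER_CUBIC))
E
```

```text
t 5.35 local mm [-0.5 -1.7 54.3] rel rotvec [-4.000e-01 -1.000e-01 -1.482e+02] q [-10.3  14.5  15.9 102.1  33.3 -77.4] open 0.0852 F [ 0.  -1.1  0.4] tq [-0.53 -0.01  0.04]
t 5.35 q [-10.3  14.5  15.9 102.1  33.3 -77.4] pos [0.5719 0.0496 0.2485] open 0.0852 F [ 0.  -1.1  0.4] tq [-0.53 -0.01  0.04]
tot cm [0.05 0.17 0.63] deg [-0.02  0.3   1.16]
n 1 row [0.051, 0.17, 0.634] [-0.02, 0.296, 1.159]
```

View pics/t3.png

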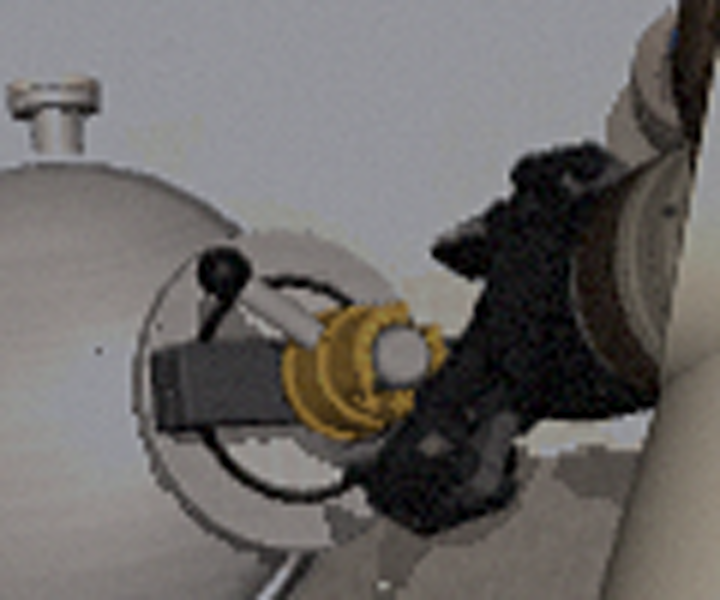

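View pics/s3.png

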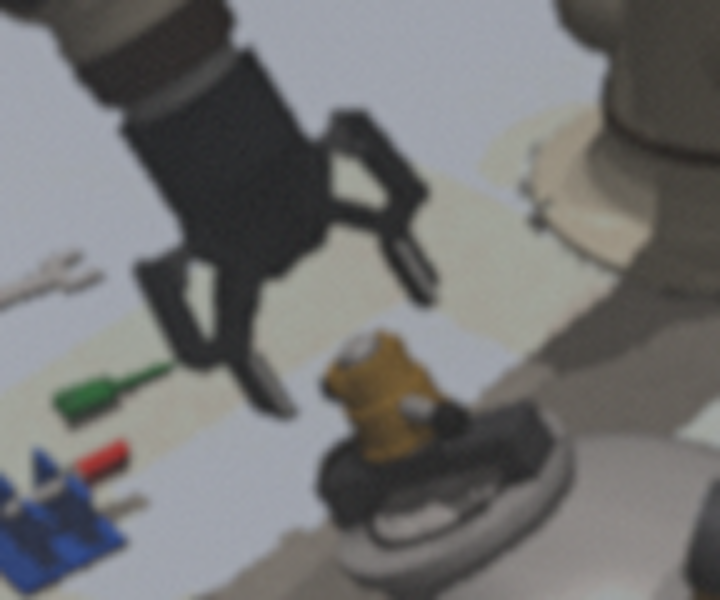

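Emit:
{"api": "play_rows", "payload": {"rows": [[0, [0.05, 0.17, 0.7], [0, 0.3, 0.6]], [0, [0, 0, 0.4], [0, 0, 0]], [0.3, [0, 0, 0], [0, 0, 0]], [0.4, [0, 0, 0], [0, 0, 0]], [0.5, [0, 0, 0], [0, 0, 0]], [0.6, [0, 0, 0], [0, 0, 0]], [0.7, [0, 0, 0], [0, 0, 0]], [0.8, [0, 0, 0], [0, 0, 0]]], "newtons": 30}}

```text
time: 6.25
ee_pos: [0.5717, 0.0547, 0.2469]
tcp_rot: [149.4, -17.7, 158.2]
wrist_force: [3.4, -2.7, -0.5]
opening: 0.0384
```

```bash
python3 - <<'E'
from mv import *
nutstate()
plan(*nutpose(.044,-147))
p=camera("top"); cv2.imwrite("pics/t4.png",cv2.resize(p["img"][130:230,170:290,::-1],(720,600),interpolation=cv2.INTER_CUBIC))
p=camera("scene"); cv2.imwrite("pics/s4.png",cv2.resize(p["img"][140:260,230:374,::-1],(720,600),interpolation=cv2.INTER_CUBIC))
E
```

```text
t 6.25 local mm [-0.1  1.5 50. ] rel rotvec [  -0.4   -0.  -147.5] q [ -9.8  14.2  15.4 101.5  33.5 -76.3] open 0.0384 F [ 3.4 -2.7 -0.5] tq [-0.94 -0.67 -0.45]
t 6.25 q [ -9.8  14.2  15.4 101.5  33.5 -76.3] pos [0.5717 0.0547 0.2469] open 0.0384 F [ 3.4 -2.7 -0.5] tq [-0.94 -0.67 -0.45]
tot cm [-0.09 -0.13  0.6 ] deg [0.07 0.28 0.53]
n 1 row [-0.088, -0.126, 0.602] [0.07, 0.279, 0.53]
```

View pics/s4.png

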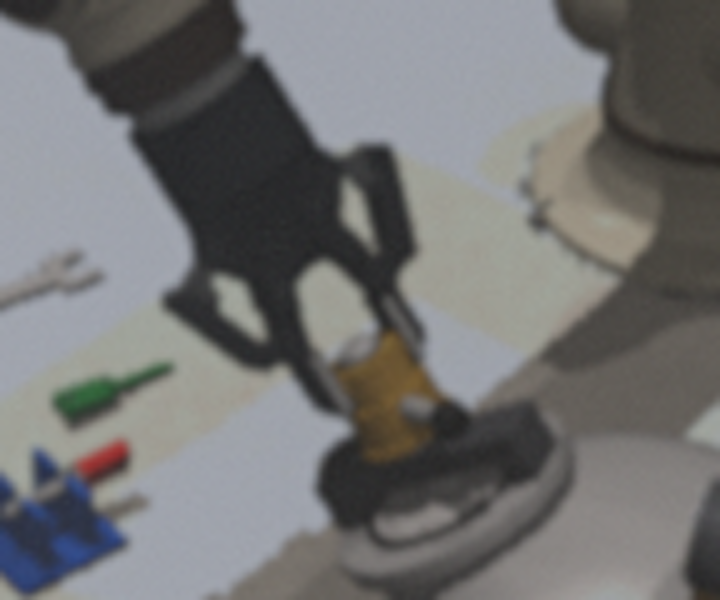

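View pics/t4.png

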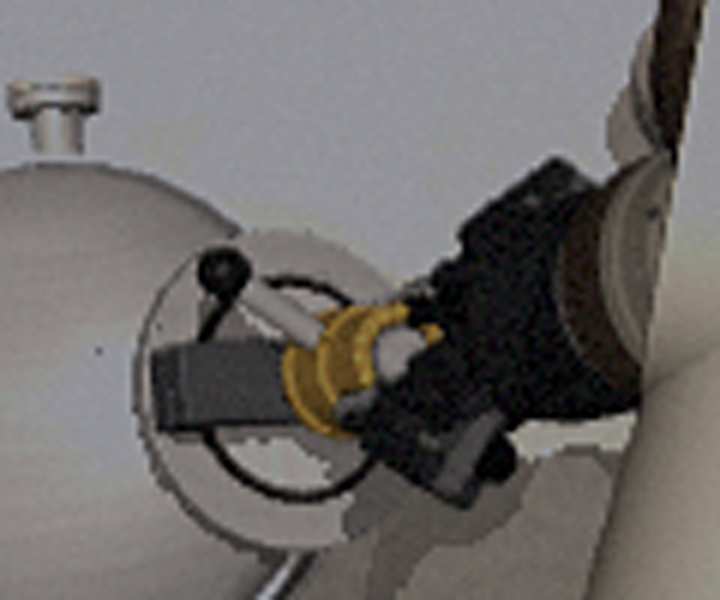

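Emit:
{"api": "play_rows", "payload": {"rows": [[0.8, [0, 0, 0], [0, 0, 0]], [0.8, [0, 0, 0.01], [0, 0, 8.5]], [0.8, [0, 0, 0.01], [0, 0, 8.5]], [0.8, [0, 0, 0.01], [0, 0, 8.5]], [0.8, [0, 0, 0.01], [0, 0, 8.5]], [0.8, [0, 0, 0.01], [0, 0, 8.5]], [0.8, [0, 0, 0.01], [0, 0, 8.5]]], "newtons": 60}}

```text
time: 7.05
ee_pos: [0.5711, 0.0558, 0.247]
tcp_rot: [175.8, -34.9, 102.9]
wrist_force: [-0.8, -0.5, 1.4]
opening: 0.0373
```

```bash
python3 - <<'E'
from mv import *
nutstate()
p=camera("top"); cv2.imwrite("pics/t5.png",cv2.resize(p["img"][130:230,170:290,::-1],(720,600),interpolation=cv2.INTER_CUBIC))
E
```

```text
t 7.05 local mm [-0.6  2.6 49.5] rel rotvec [ -0.1   0.2 -95.8] q [ -9.8  14.2  15.3 101.6  33.7 -24.6] open 0.0373 F [-0.8 -0.5  1.4] tq [-0.39  0.06  0.31]
```

View pics/t5.png

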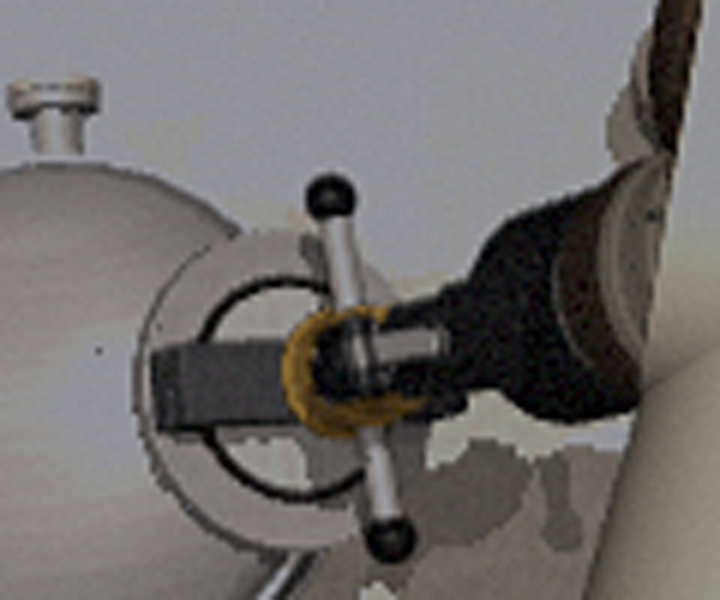

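Emit:
{"api": "play_rows", "payload": {"rows": [[0.8, [0, 0, 0.02], [0, 0, 8.5]], [0.8, [0, 0, 0.02], [0, 0, 8.5]], [0.8, [0, 0, 0.02], [0, 0, 8.5]], [0.8, [0, 0, 0.02], [0, 0, 8.5]], [0.8, [0, 0, 0.02], [0, 0, 8.5]], [0.8, [0, 0, 0.02], [0, 0, 8.5]], [0.8, [0, 0, 0.02], [0, 0, 8.5]], [0.8, [0, 0, 0.02], [0, 0, 8.5]], [0.8, [0, 0, 0.02], [0, 0, 8.5]], [0.8, [0, 0, 0.02], [0, 0, 8.5]], [0.8, [0, 0, 0.02], [0, 0, 8.5]], [0.8, [0, 0, 0.02], [0, 0, 8.5]]]}}

```text
time: 8.3
ee_pos: [0.5724, 0.0583, 0.2469]
tcp_rot: [-145.0, 3.7, -0.1]
wrist_force: [0.5, -1.4, 1.3]
opening: 0.0374
```

```bash
python3 - <<'E'
from mv import *
nutstate()
E
```

```text
t 8.3 local mm [ 1.   4.5 48.1] rel rotvec [0.2 0.4 7. ] q [ -9.6  14.1  15.2 101.2  33.9  78.5] open 0.0374 F [ 0.5 -1.4  1.3] tq [-0.66 -0.14  0.23]
```

Emit:
{"api": "play_rows", "payload": {"rows": [[0.8, [0, 0.15, 0.02], [0, 0, 8.5]], [0.8, [0, 0, 0.02], [0, 0, 8.5]], [0.8, [0, 0, 0.02], [0, 0, 8.5]], [0.8, [0, 0, 0.02], [0, 0, 8.5]], [0.8, [0, 0, 0.02], [0, 0, 8.5]], [0.8, [0, 0, 0.02], [0, 0, 8.5]], [0.8, [0, 0, 0.02], [0, 0, 8.5]], [0.8, [0, 0, 0.02], [0, 0, 8.5]], [0.8, [0, 0, 0.02], [0, 0, 8.5]], [0.8, [0, 0, 0.02], [0, 0, 8.5]], [0.8, [0, 0, 0.02], [0, 0, 2]]]}}

```text
time: 9.4
ee_pos: [0.5741, 0.0577, 0.2449]
tcp_rot: [177.0, 35.0, -90.3]
wrist_force: [-0.7, -1.9, 3.4]
opening: 0.0373
```

```bash
sed -i 's/^C0=.*/C0=np.array([.5700,.0841,.2065]); PSI=np.radians(5.9)/' mv.py
python3 - <<'E'
from mv import *
nutstate()
p=camera("top"); cv2.imwrite("pics/t6.png",cv2.resize(p["img"][130:230,170:290,::-1],(720,600),interpolation=cv2.INTER_CUBIC))
E
```

```text
t 9.4 local mm [ 1.4  0.2 46.7] rel rotvec [ 0.6  0.4 95.1] q [ -9.6  14.1  15.  100.8  33.9 166.7] open 0.0373 F [-0.7 -1.9  3.4] tq [-0.52  0.16  0.38]
```

View pics/t6.png

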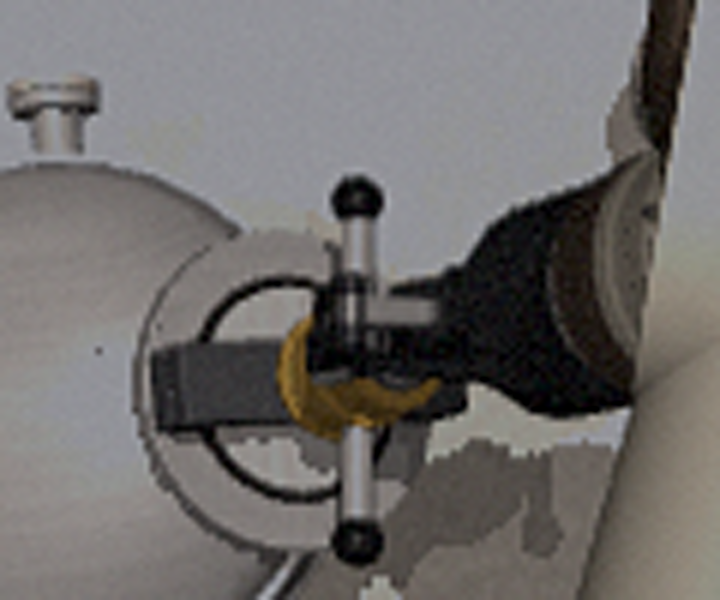

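Emit:
{"api": "play_rows", "payload": {"rows": [[0, [0, 0, 0], [0, 0, 0]], [0, [0, 0, 0], [0, 0, 0]], [0, [0, 0, -0.4], [0, 0, 0]], [0, [0, 0, -0.4], [0, 0, -8.5]], [0, [0, 0, 0], [0, 0, -8.5]], [0, [0, 0, 0], [0, 0, -8.5]], [0, [0, 0, 0], [0, 0, -8.5]], [0, [0, 0, 0], [0, 0, -8.5]], [0, [0, 0, 0], [0, 0, -8.5]], [0, [0, 0, 0], [0, 0, -8.5]], [0, [0, 0, 0], [0, 0, -8.5]], [0, [0, 0, 0], [0, 0, -8.5]]]}}

```text
time: 10.65
ee_pos: [0.5747, 0.0527, 0.2524]
tcp_rot: [-145.9, 9.3, -8.3]
wrist_force: [-0.4, 0.0, -0.8]
opening: 0.0853
```

Emit:
{"api": "play_rows", "payload": {"rows": [[0, [0, 0, 0], [0, 0, -8.5]], [0, [0, 0, 0], [0, 0, -8.5]], [0, [0, 0, 0], [0, 0, -8.5]], [0, [0, 0, 0], [0, 0, -8.5]], [0, [0, 0, 0], [0, 0, -8.5]], [0, [0, 0, 0], [0, 0, -8.5]], [0, [0, 0, 0], [0, 0, -8.5]], [0, [0, 0, 0], [0, 0, -8.5]], [0, [0, 0, 0], [0, 0, -8.5]], [0, [0, 0, 0], [0, 0, -8.5]], [0, [0, 0, 0], [0, 0, -8.5]], [0, [0, 0, 0], [0, 0, -8.5]]]}}

```text
time: 11.85
ee_pos: [0.575, 0.052, 0.2543]
tcp_rot: [-177.8, -35.3, 91.3]
wrist_force: [0.3, -0.7, 0.1]
opening: 0.0854
```

```bash

python3 - <<'E'
from mv import *
nutstate()
p=camera("top"); cv2.imwrite("pics/t7.png",cv2.resize(p["img"][130:230,170:290,::-1],(720,600),interpolation=cv2.INTER_CUBIC))
E
```

```text
t 11.85 local mm [ 1.7  0.8 57.8] rel rotvec [ -0.1   0.6 -86.2] q [-10.2  14.8  16.7 102.5  33.9 -15.3] open 0.0854 F [ 0.3 -0.7  0.1] tq [-0.53 -0.03  0.03]
```

View pics/t7.png

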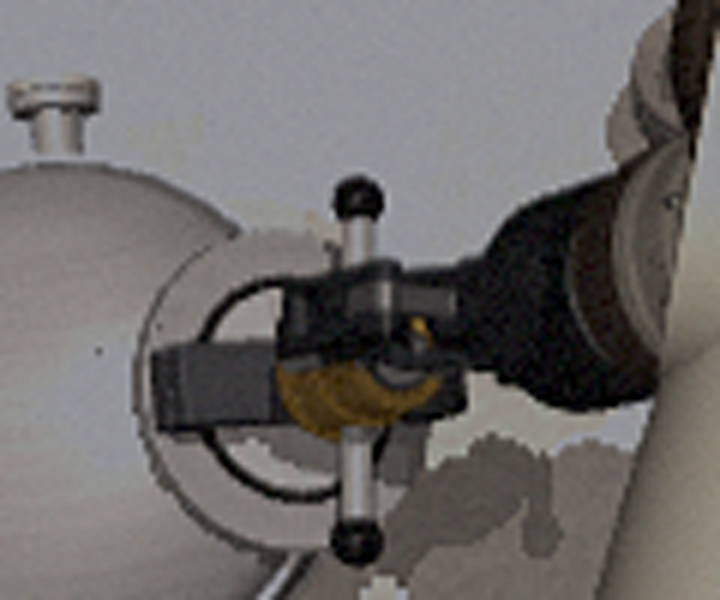

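Emit:
{"api": "play_rows", "payload": {"rows": [[0, [0, 0, 0], [0, 0, -8.5]], [0, [0, 0, 0], [0, 0, -8.5]], [0, [0, 0, 0], [0, 0, -8.5]], [0, [0, 0, 0], [0, 0, -8.5]], [0, [0, 0, 0], [0, 0, -8.5]], [0, [0, 0, 0], [0, 0, -8.5]], [0, [0, 0, 0], [0, 0, -8.5]], [0, [0, 0, 0], [0, 0, -8.5]], [0, [0, 0, 0], [0, 0, -8.5]], [0, [0, 0, 0], [0, 0, -8.5]], [0, [0, 0, 0], [0, 0, -8.5]], [0, [0, 0, 0], [0, 0, -8.5]]]}}

```text
time: 13.1
ee_pos: [0.5753, 0.0513, 0.2557]
tcp_rot: [145.0, 5.6, -167.0]
wrist_force: [0.1, -0.2, -0.2]
opening: 0.0856
```

Emit:
{"api": "play_rows", "payload": {"rows": [[0, [0, 0, 0], [0, 0, -8.5]], [0, [0, 0, 0], [0, 0, -8.5]], [0, [0, 0, 0], [0, 0, -8.5]], [0, [0, 0, 0], [0, 0, -8.5]], [0, [0, 0, 0], [0, 0, -8.5]], [0, [0, 0, 0], [0, 0, -5]], [0, [0, 0, 0], [0, 0, 0]]]}}

```text
time: 13.8
ee_pos: [0.5755, 0.051, 0.2564]
tcp_rot: [159.3, 29.4, -122.6]
wrist_force: [-0.8, 0.1, 0.1]
opening: 0.0853
```

```bash

python3 - <<'E'
from mv import *
nutstate()
plan(*nutpose(.044,-238))
E
```

```text
t 13.8 local mm [ 2.1  1.2 60.1] rel rotvec [ 8.000e-01 -1.000e-01  1.228e+02] q [ -10.3   15.    17.2  102.8   34.  -166.5] open 0.0853 F [-0.8  0.1  0.1] tq [-0.48 -0.09 -0.04]
t 13.8 q [ -10.3   15.    17.2  102.8   34.  -166.5] pos [0.5755 0.051  0.2564] open 0.0853 F [-0.8  0.1  0.1] tq [-0.48 -0.09 -0.04]
tot cm [0.23 0.12 1.61] deg [-0.2   0.6  -0.81]
n 1 row [0.23, 0.115, 1.61] [-0.202, 0.603, -0.815]
```

Emit:
{"api": "play_rows", "payload": {"rows": [[0, [0.15, 0.1, 0.8], [-0.2, 0.6, 0]], [0, [0.1, 0.03, 0.8], [0, 0, 0]], [0, [0, 0, 0.2], [0, 0, 0]], [0.3, [0, 0, 0], [0, 0, 0]], [0.6, [0, 0, 0], [0, 0, 0]], [0.8, [0, 0, 0], [0, 0, 0]], [0.8, [0, 0, 0], [0, 0, 0]], [0.8, [0, 0, 0], [0, 0, 0]]], "newtons": 60}}

```text
time: 14.6
ee_pos: [0.572, 0.0609, 0.2404]
tcp_rot: [158.9, 28.6, -123.0]
wrist_force: [0.3, 1.6, -2.2]
opening: 0.0433
```

```bash

python3 - <<'E'
from mv import *
nutstate()
E
```

```text
t 14.6 local mm [-0.3  0.4 41.1] rel rotvec [  0.    0.  123.4] q [  -9.2   14.2   14.6  100.7   33.6 -164.8] open 0.0433 F [ 0.3  1.6 -2.2] tq [-0.57  0.03  0.06]
```

Emit:
{"api": "play_rows", "payload": {"rows": [[0.8, [0, 0, -0.1], [0, 0, 0]], [0.8, [0, 0, 0], [0, 0, 0]], [0.8, [0, 0, 0], [0, 0, 0]]]}}

```text
time: 14.9
ee_pos: [0.5721, 0.061, 0.2403]
tcp_rot: [158.8, 28.6, -123.0]
wrist_force: [0.2, -0.0, -0.2]
opening: 0.0433
```

```bash

python3 - <<'E'
from mv import *
nutstate()
p=camera("scene"); cv2.imwrite("pics/s8.png",cv2.resize(p["img"][140:260,230:374,::-1],(720,600),interpolation=cv2.INTER_CUBIC))
E
```

```text
t 14.9 local mm [-0.3  0.4 41. ] rel rotvec [-0.000e+00 -1.000e-01  1.235e+02] q [  -9.2   14.3   14.7  100.8   33.7 -164.9] open 0.0433 F [ 0.2 -0.  -0.2] tq [-0.5   0.02  0.05]
```

View pics/s8.png

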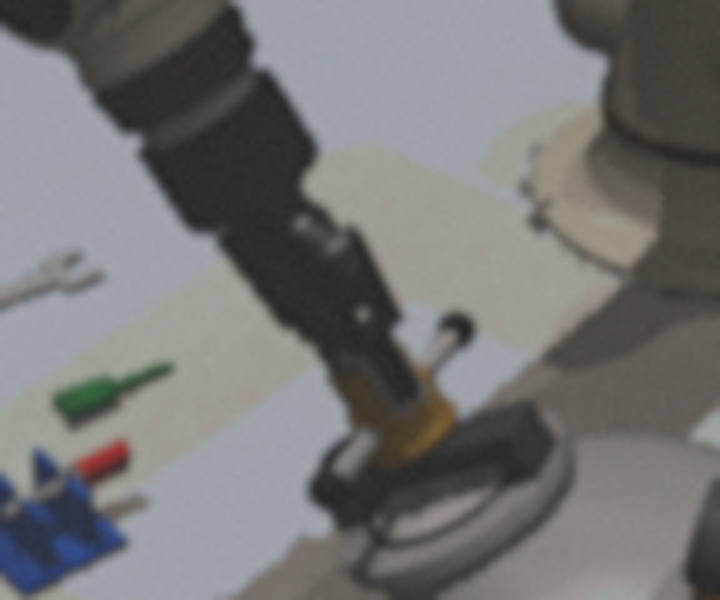

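Emit:
{"api": "play_rows", "payload": {"rows": [[0.8, [0, 0, 0.01], [0, 0, 8.5]], [0.8, [0, 0, 0.01], [0, 0, 8.5]], [0.8, [0, 0, 0.01], [0, 0, 8.5]], [0.8, [0, 0, 0.01], [0, 0, 8.5]], [0.8, [0, 0, 0.01], [0, 0, 8.5]], [0.8, [0, 0, 0.01], [0, 0, 8.5]], [0.8, [0, 0, 0.01], [0, 0, 8.5]], [0.8, [0, 0, 0.01], [0, 0, 8.5]], [0.8, [0, 0, 0.01], [0, 0, 8.5]], [0.8, [0, 0, 0.01], [0, 0, 8.5]], [0.8, [0, 0, 0.01], [0, 0, 8.5]], [0.8, [0, 0, 0.01], [0, 0, 8.5]]]}}

```text
time: 16.15
ee_pos: [0.5723, 0.0619, 0.2393]
tcp_rot: [154.3, -24.8, 144.9]
wrist_force: [0.2, 0.8, -1.1]
opening: 0.0435
```

```bash

python3 - <<'E'
from mv import *
nutstate()
p=camera("top"); cv2.imwrite("pics/t9.png",cv2.resize(p["img"][130:230,170:290,::-1],(720,600),interpolation=cv2.INTER_CUBIC))
E
```

```text
t 16.15 local mm [-0.   0.5 39.7] rel rotvec [ 1.000e-01  1.000e-01 -1.332e+02] q [ -9.1  14.3  14.5 100.6  33.7 -61.4] open 0.0435 F [ 0.2  0.8 -1.1] tq [-0.35 -0.18  0.16]
```

View pics/t9.png

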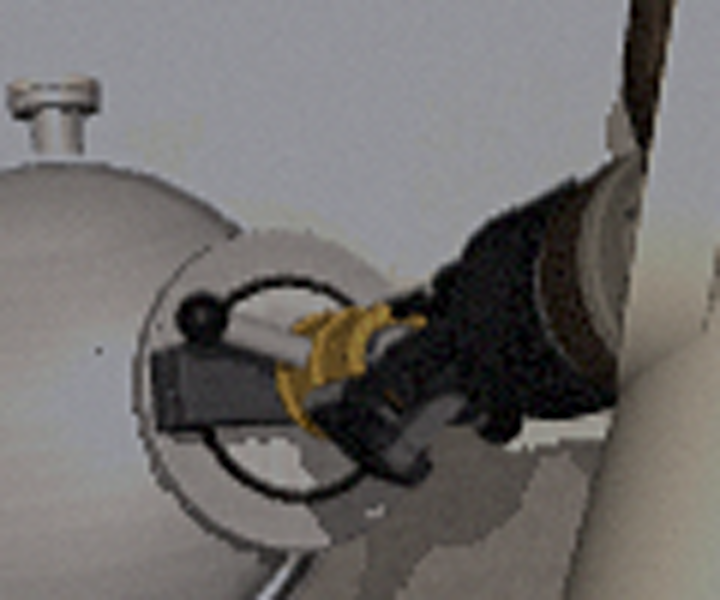

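Emit:
{"api": "play_rows", "payload": {"rows": [[0.8, [0, 0, 0.01], [0, 0, 8.5]], [0.8, [0, 0, 0.01], [0, 0, 8.5]], [0.8, [0, 0, 0.01], [0, 0, 8.5]], [0.8, [0, 0, 0.01], [0, 0, 8.5]], [0.8, [0, 0, 0.01], [0, 0, 8.5]], [0.8, [0, 0, 0.01], [0, 0, 8.5]], [0.8, [0, 0, 0.01], [0, 0, 8.5]], [0.8, [0, 0, 0.01], [0, 0, 8.5]], [0.8, [0, 0, 0.01], [0, 0, 8.5]], [0.8, [0, 0, 0.01], [0, 0, 8.5]], [0.8, [0, 0, 0.01], [0, 0, 8.5]], [0.8, [0, 0, 0.01], [0, 0, 8.5]]]}}

```text
time: 17.4
ee_pos: [0.5722, 0.0623, 0.2379]
tcp_rot: [-148.8, -16.9, 31.6]
wrist_force: [-0.3, 1.2, -1.9]
opening: 0.0434
```

Emit:
{"api": "play_rows", "payload": {"rows": [[0.8, [0, 0, 0.01], [0, 0, 8.5]], [0.8, [0, 0, 0.01], [0, 0, 8.5]], [0.8, [0, 0, 0.01], [0, 0, 8.5]], [0.8, [0, 0, 0.01], [0, 0, 8.5]], [0.8, [0, 0, 0.01], [0, 0, 8.5]], [0.8, [0, 0, 0], [0, 0, 0]]]}}

```text
time: 18.0
ee_pos: [0.572, 0.0627, 0.2374]
tcp_rot: [-145.6, 7.2, -4.3]
wrist_force: [0.2, 1.4, -1.1]
opening: 0.0432
```

```bash

python3 - <<'E'
from mv import *
nutstate()
p=camera("top"); cv2.imwrite("pics/t10.png",cv2.resize(p["img"][130:230,170:290,::-1],(720,600),interpolation=cv2.INTER_CUBIC))
p=camera("scene"); cv2.imwrite("pics/s10.png",cv2.resize(p["img"][140:260,230:374,::-1],(720,600),interpolation=cv2.INTER_CUBIC))
E
```

```text
t 18.0 local mm [-0.2  0.1 37.6] rel rotvec [ 0.  -0.1 12.5] q [ -9.1  14.2  14.3 100.4  33.7  84.4] open 0.0432 F [ 0.2  1.4 -1.1] tq [-0.41 -0.06 -0.25]
```

View pics/t10.png

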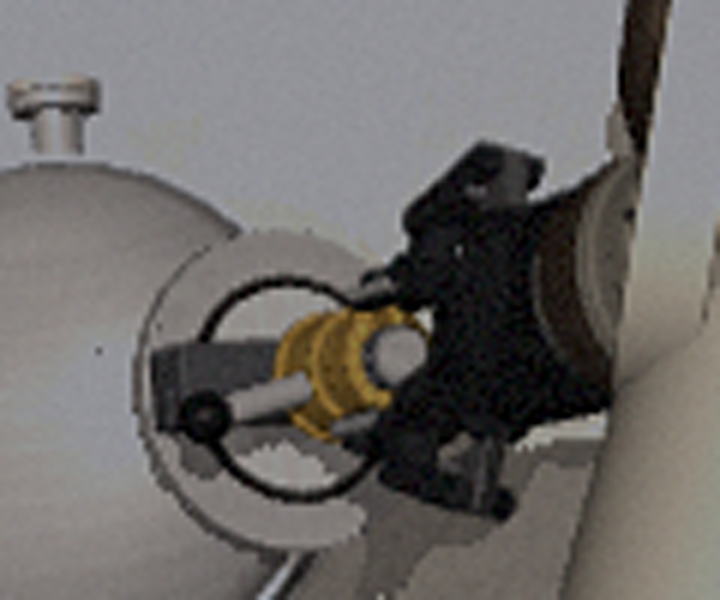

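View pics/s10.png

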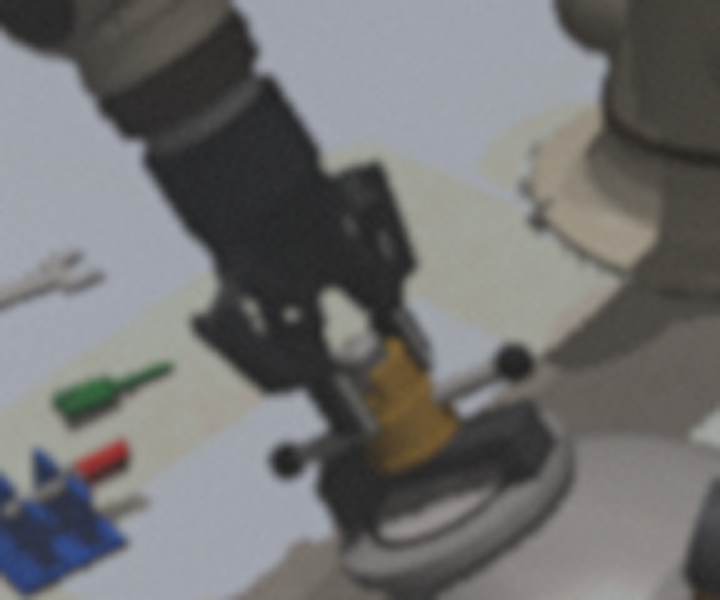

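Emit:
{"api": "play_rows", "payload": {"rows": [[0.8, [0, 0, 0], [0, 0, 7.5]], [0.8, [0, 0, 0.01], [0, 0, 7]], [0.8, [0, 0, 0], [0, 0, 0]], [0.8, [0, 0, 0], [0, 0, 0]], [0.8, [0, 0, 0], [0, 0, 0]]]}}

```text
time: 18.6
ee_pos: [0.5719, 0.0628, 0.2372]
tcp_rot: [-147.7, 14.5, -15.5]
wrist_force: [0.6, 1.4, -1.0]
opening: 0.0431
```

```bash

python3 - <<'E'
from mv import *
nutstate()
p=camera("top"); cv2.imwrite("pics/t11f.png",p["img"][:,:,::-1]);cv2.imwrite("pics/t11.png",cv2.resize(p["img"][160:220,185:265,::-1],None,fx=10,fy=10,interpolation=cv2.INTER_CUBIC))
p=camera("scene"); cv2.imwrite("pics/s11f.png",p["img"][:,:,::-1]);cv2.imwrite("pics/s11.png",cv2.resize(p["img"][195:255,285:365,::-1],None,fx=10,fy=10,interpolation=cv2.INTER_CUBIC))
E
```

```text
t 18.6 local mm [-0.3  0.1 37.5] rel rotvec [ 0.1 -0.1 25.6] q [ -9.1  14.2  14.2 100.4  33.7  97.5] open 0.0431 F [ 0.6  1.4 -1. ] tq [-0.36 -0.01 -0.22]
```

View pics/t11.png

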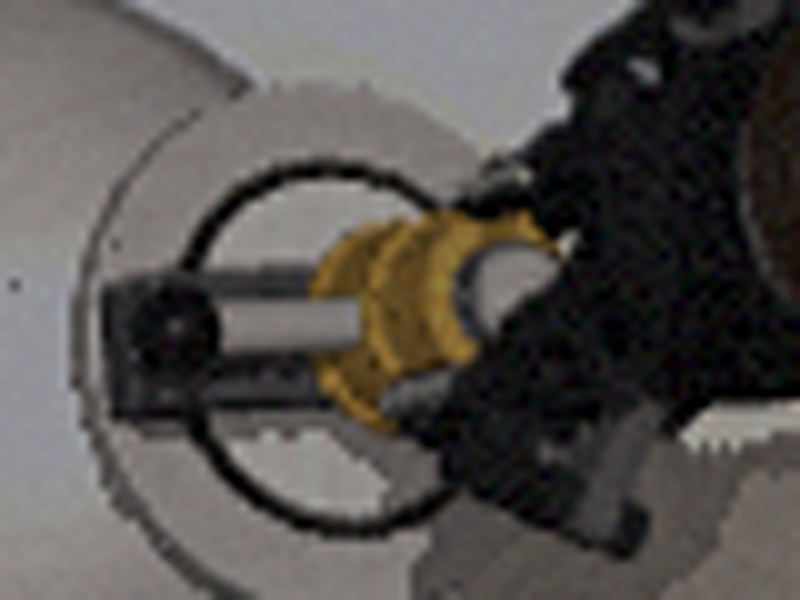

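View pics/s11.png

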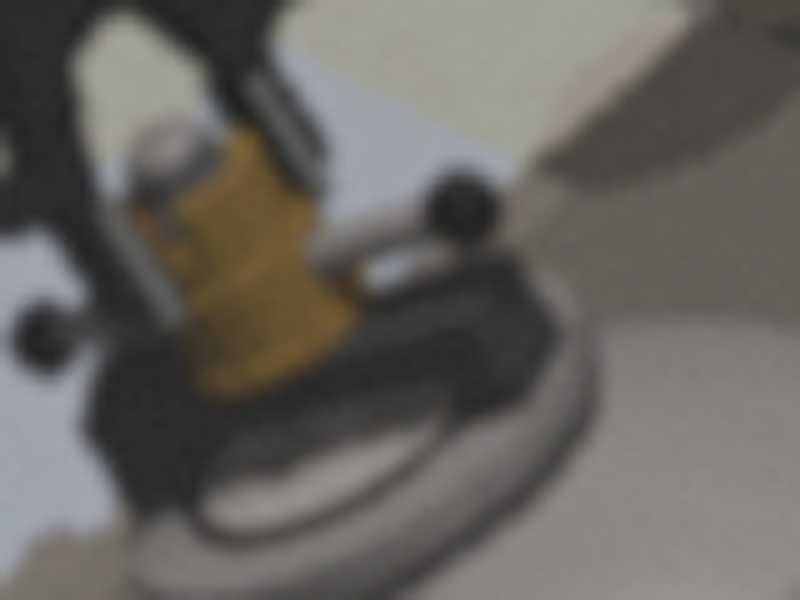

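```bash
python3 - <<'E'
from fit import *
# joint fit: ball obs initial and now share C,psi
o1=[("top","b1",207.3,175.2),("top","b2",252.2,206.5),("top","stud",237,189.3),("scene","b1",320.2,223.8),("scene","stud",302,210)]
o2=[("top","b1",202.5,192.5),("scene","b1",331.2,215.8),("scene","b2",289.6,228.5),("scene","stud",302.2,210.3)]
for h1,h2 in [(.0253,.0183),(.0278,.0208)]:
  def f(p):
    a=model(np.r_[p[:4],p[4]],h1); b=model(np.r_[p[:4],p[5]],h2)
    off=np.r_[p[6],p[7]] # scene pixel bias
    return np.concatenate([proj(o[0],a[o[1]])-o[2:4]+(off if o[0]=="scene" else 0) for o in o1]+[proj(o[0],b[o[1]])-o[2:4]+(off if o[0]=="scene" else 0) for o in o2]+[off*.5])
  s=least_squares(f,[.57,.084,.206,.1,-.6,0,0,0]); print(np.round(s.x[:3],4),np.degrees(s.x[3:6]),s.x[6:],s.cost); print(np.round(s.fun.reshape(-1,2),1).tolist())
E
```

```text
[0.5697 0.0807 0.2059] [  5.56382554 -33.71427399   0.94127996] [1.42223425 0.00851139] 3.298297420757652
[[-0.2, 0.3], [-0.7, -0.2], [0.6, -0.2], [0.1, 0.5], [-0.7, -0.8], [0.1, 0.2], [0.4, 0.8], [0.7, 0.6], [-0.9, -1.1], [0.7, 0.0]]
[0.5694 0.0817 0.2052] [  6.02046042 -34.15515768   0.53966446] [1.36418979 0.13023408] 1.2351862878801387
[[-0.2, 0.3], [-0.6, -0.1], [0.2, -0.1], [-0.1, 0.2], [-0.4, -0.3], [0.2, 0.2], [0.2, 0.4], [0.5, 0.3], [-0.6, -0.6], [0.7, 0.1]]
```

Emit:
{"api": "play_rows", "payload": {"rows": [[0.8, [0, 0, 0], [0, 0, 8]], [0.8, [0, 0, 0.01], [0, 0, 8]], [0.8, [0, 0, 0], [0, 0, 6]], [0.8, [0, 0, 0], [0, 0, 0]]]}}

```text
time: 19.1
ee_pos: [0.5719, 0.063, 0.237]
tcp_rot: [-154.9, 25.4, -36.3]
wrist_force: [-0.6, 1.4, -0.9]
opening: 0.0433
```

```bash
python3 -c "
from mv import *
nutstate()"
```

```text
t 19.1 local mm [-0.3  0.1 37.1] rel rotvec [ 0.  -0.2 48. ] q [ -9.   14.2  14.2 100.4  33.7 119.9] open 0.0433 F [-0.6  1.4 -0.9] tq [-0.42  0.03 -0.1 ]
```

Emit:
{"api": "play_rows", "payload": {"rows": [[0.8, [0, 0, 0], [0, 0, 5]], [0.8, [0, 0, 0], [0, 0, 5]]]}}

```text
time: 19.3
ee_pos: [0.5721, 0.0631, 0.2372]
tcp_rot: [-159.4, 29.0, -46.2]
wrist_force: [7.0, 2.8, 4.4]
opening: 0.0434
```

```bash
python3 -c "
from mv import *
nutstate()"
```

```text
t 19.3 local mm [-0.1  0.3 37.2] rel rotvec [ 0.  -0.1 57.5] q [ -9.   14.2  14.2 100.4  33.7 129.4] open 0.0434 F [7.  2.8 4.4] tq [ 1.   -1.6  -0.31]
```

```bash

python3 - <<'E'
from mv import *
p=camera("top"); cv2.imwrite("pics/t12.png",cv2.resize(p["img"][160:220,185:265,::-1],None,fx=10,fy=10,interpolation=cv2.INTER_CUBIC))
E
```

```text
(no output)
```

View pics/t12.png

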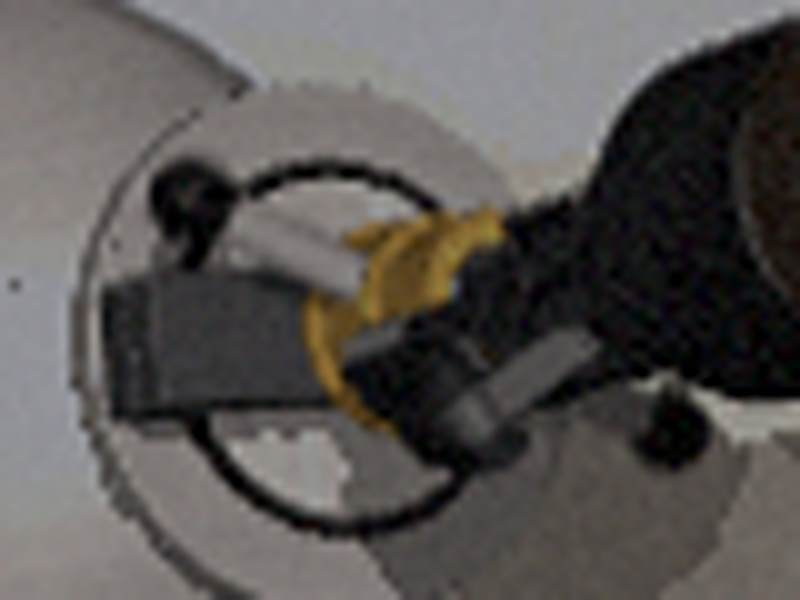

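```bash
cat > bar.py <<'E'
from fit import *
def bar(b1,b2,h,C=np.array([.570,.0841,.2065]),psi=np.radians(5.9)):
    f=lambda p: np.concatenate([proj("top",model(np.r_[C+[p[1],p[2],0],psi,p[0]],h)["b1"])-b1]+([proj("top",model(np.r_[C+[p[1],p[2],0],psi,p[0]],h)["b2"])-b2] if b2 is not None else [])+[np.array(p[1:])*200])
    s=least_squares(f,[0,0,0]); print("delta",np.degrees(s.x[0]),s.x[1:],np.round(s.fun,2))
E
python3 - <<'E'
from bar import *
bar([207.3,175.2],[252.2,206.5],.0253)
bar([203.9,179],[252.1,203],.018)
bar([202.5,192.5],None,.0183)
E
```

```text
delta -34.244438995171954 [-0.00022405 -0.0041171 ] [ 0.07  0.11 -0.47 -0.14 -0.04 -0.82]
delta -25.892915010181426 [ 0.00055625 -0.0038707 ] [ 0.31  0.18 -0.7  -0.14  0.11 -0.77]
delta 0.9868570166383726 [ 0.00032842 -0.00275647] [-0.25  0.03  0.07 -0.55]
```

Emit:
{"api": "play_rows", "payload": {"rows": [[0.8, [0, 0, 0], [0, 0, -8]], [0.8, [0, 0, 0], [0, 0, -8]], [0.8, [0, 0, 0], [0, 0, -7]], [0.8, [0, 0, 0], [0, 0, 0]]]}}

```text
time: 19.75
ee_pos: [0.5728, 0.0639, 0.2385]
tcp_rot: [-149.4, 18.3, -22.1]
wrist_force: [0.8, 1.6, -1.2]
opening: 0.0433
```

```bash

python3 - <<'E'
from mv import *
nutstate()
p=camera("top"); cv2.imwrite("pics/t13.png",cv2.resize(p["img"][160:220,185:265,::-1],None,fx=10,fy=10,interpolation=cv2.INTER_CUBIC))
E
```

```text
t 19.75 local mm [ 0.7  1.7 37.9] rel rotvec [ 0.2 -0.  33. ] q [ -9.   14.2  14.3 100.3  33.9 105. ] open 0.0433 F [ 0.8  1.6 -1.2] tq [-0.43 -0.07 -0.05]
```

View pics/t13.png

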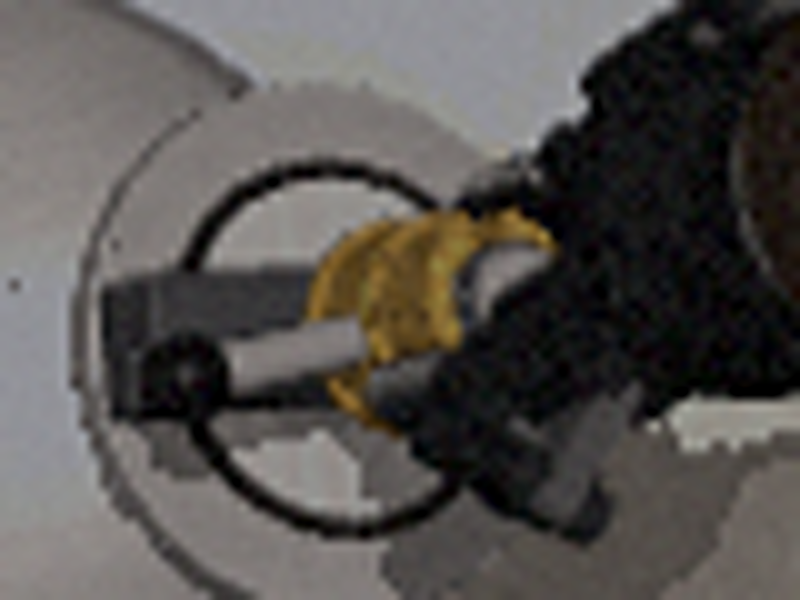

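```bash

python3 - <<'E'
from bar import *
bar([203.6,197.6],None,.0183)
import mv; mv.nutstate()
E
```

```text
delta 11.61967757845113 [ 0.00084833 -0.00289528] [-0.26  0.07  0.17 -0.58]
t 19.8 local mm [ 0.7  1.7 37.9] rel rotvec [ 0.2 -0.  33.3] q [ -9.   14.2  14.3 100.3  33.9 105.3] open 0.0431 F [-0.5  1.6 -0.3] tq [-0.35  0.03  0.2 ]
```

Emit:
{"api": "play_rows", "payload": {"rows": [[0.8, [0, 0, 0], [0, 0, 6]], [0.8, [0, 0, 0], [0, 0, 5]], [0.8, [0, 0, 0], [0, 0, 0]], [0.8, [0, 0, 0], [0, 0, 0]]]}}

```text
time: 20.2
ee_pos: [0.573, 0.0638, 0.2383]
tcp_rot: [-153.4, 23.9, -33.2]
wrist_force: [-0.7, 1.9, -0.4]
opening: 0.043
```

```bash

python3 - <<'E'
from mv import *
nutstate()
p=camera("top"); cv2.imwrite("pics/t14.png",cv2.resize(p["img"][160:220,185:265,::-1],None,fx=10,fy=10,interpolation=cv2.INTER_CUBIC))
E
```

```text
t 20.2 local mm [ 0.9  1.5 37.8] rel rotvec [ 0.2 -0.  44.8] q [ -9.   14.2  14.3 100.3  33.8 116.8] open 0.043 F [-0.7  1.9 -0.4] tq [-0.44  0.04 -0.01]
```

View pics/t14.png

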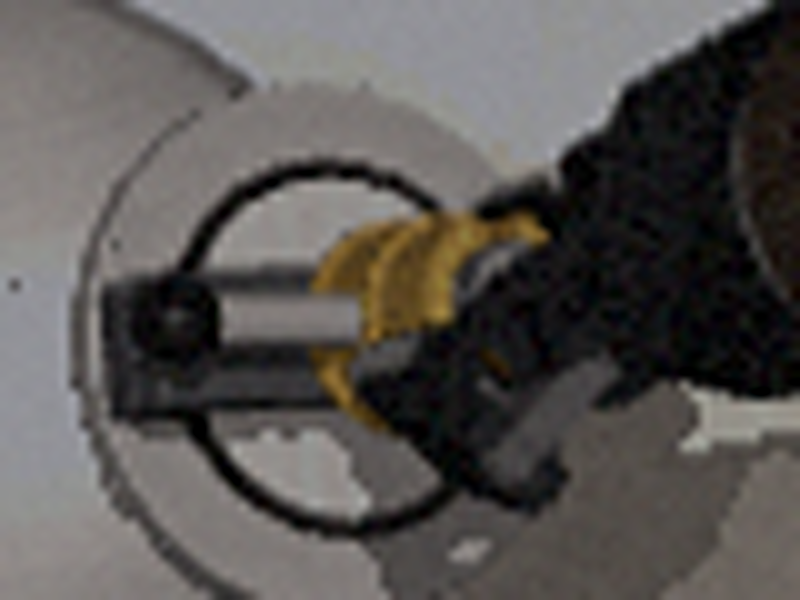

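Emit:
{"api": "play_rows", "payload": {"rows": [[0.8, [0, 0, 0], [0, 0, -1.5]], [0.8, [0, 0, 0], [0, 0, 0]], [0, [0, 0, 0], [0, 0, 0]], [0, [0, 0, 0], [0, 0, 0]], [0, [0, 0, -0.5], [0, 0, 0]], [0, [0, 0, -2.5], [0, 0, -8]], [0, [0, 0, -3], [0, 0, -8]], [0, [0, 0, -3], [0, 0, -8]], [0, [0, 0, -3], [0, 0, -8]], [0, [0, 0, -2], [0, 0, -8]]]}}

```text
time: 21.25
ee_pos: [0.5799, -0.0188, 0.3566]
tcp_rot: [-144.9, 1.0, 4.7]
wrist_force: [-0.2, 0.3, -0.7]
opening: 0.0853
```

```bash

python3 - <<'E'
from mv import *
nutstate()
p=camera("top"); cv2.imwrite("pics/t15f.png",p["img"][:,:,::-1]); cv2.imwrite("pics/t15.png",cv2.resize(p["img"][160:220,185:265,::-1],None,fx=10,fy=10,interpolation=cv2.INTER_CUBIC))
p=camera("scene"); cv2.imwrite("pics/s15f.png",p["img"][:,:,::-1]); cv2.imwrite("pics/s15.png",cv2.resize(p["img"][195:255,285:365,::-1],None,fx=10,fy=10,interpolation=cv2.INTER_CUBIC))
E
```

```text
t 21.25 local mm [ -0.7   1.4 182.2] rel rotvec [ 0.1 -0.1  1.5] q [-16.4  23.8  39.6 120.8  32.1  64.9] open 0.0853 F [-0.2  0.3 -0.7] tq [-0.49 -0.03 -0.04]
```

View pics/t15.png

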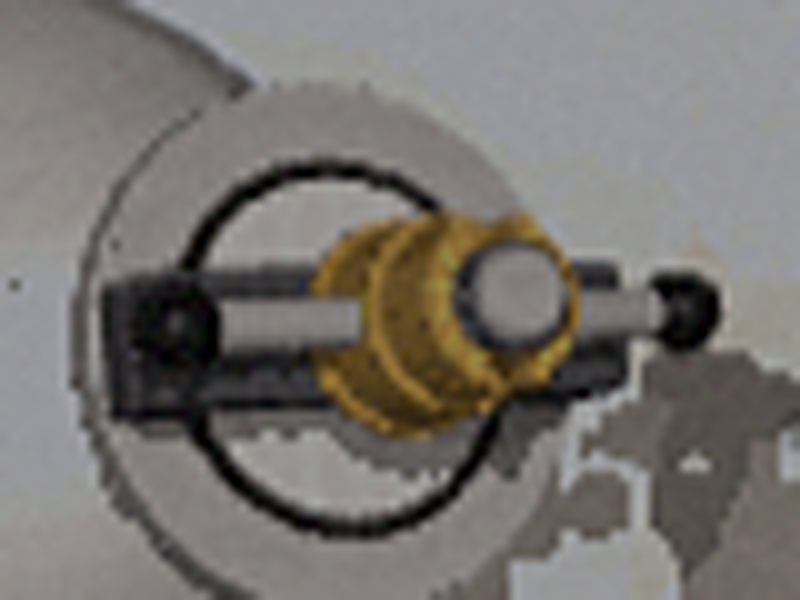

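View pics/s15.png

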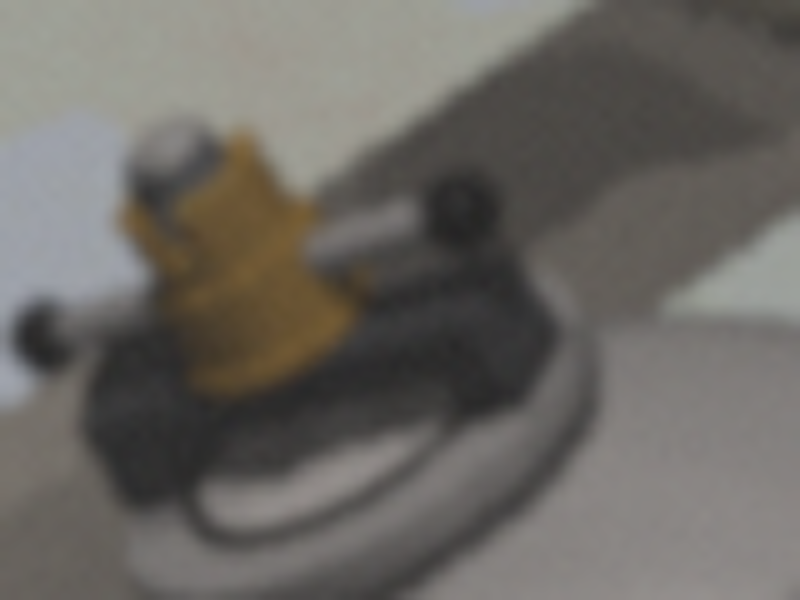

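```bash
python3 - <<'E'
from fit import *
obs=[("top","b1",202.5,192.5,1),("top","b2",254,191,1),("top","stud",236.8,189.4,1),
 ("top","c1",200.3,187,.6),("top","c2",200.5,201.1,.6),("top","c3",246.5,186.3,.6),("top","c4",247.7,198.5,.6),("top","e1",195.3,187.9,.6),("top","e2",196.4,201.7,.6)]
sc=[("scene","b1",331.1,215.8,1),("scene","b2",289.3,228.3,1),("scene","stud",302.3,209.8,1)]
for h in (.0183,.0208):
 for oo in (obs,obs+sc):
  def f(p):
    m=model(p[:5],h); 
    return np.concatenate([(proj(o[0],m[o[1]])-o[2:4]+(p[5:7] if o[0]=="scene" else 0))*o[4] for o in oo]+[p[5:7]*.5])
  s=least_squares(f,[.57,.084,.206,.1,0,0,0]); print(h,np.round(s.x[:3],4),np.degrees(s.x[3:5]),s.x[5:],s.cost); print(np.round(s.fun.reshape(-1,2),1).tolist())
E
```

```text
0.0183 [0.5675 0.079  0.2225] [6.17890648 0.05070172] [0. 0.] 2.1210684078798505
[[-0.4, 0.2], [-1.2, 0.3], [1.0, -0.3], [-0.7, -0.2], [-0.1, -0.1], [0.3, -0.3], [0.4, 0.3], [0.4, -0.1], [0.6, 0.1], [0.0, 0.0]]
0.0183 [0.569  0.0808 0.2077] [6.15877705 0.23812887] [1.01951978 0.32032139] 4.2754010255487245
[[-0.1, 0.3], [-1.6, 0.2], [0.7, -0.2], [-0.6, -0.1], [0.1, -0.2], [0.1, -0.2], [0.2, 0.3], [0.6, -0.0], [0.7, -0.0], [0.2, 0.4], [0.8, 0.4], [-1.2, -0.9], [0.5, 0.2]]
0.0208 [0.5675 0.0796 0.2209] [6.14983938 0.08796663] [0. 0.] 1.3773109461318938
[[-0.1, 0.1], [-0.9, 0.2], [0.7, -0.2], [-0.8, -0.1], [-0.2, -0.1], [0.2, -0.2], [0.3, 0.4], [0.3, -0.0], [0.5, 0.1], [0.0, 0.0]]
0.0208 [0.569  0.0814 0.2065] [6.07695159 0.30206311] [1.13774506 0.37462307] 2.539697009643444
[[0.2, 0.2], [-1.3, 0.1], [0.5, -0.1], [-0.7, -0.1], [-0.0, -0.2], [0.0, -0.2], [0.0, 0.3], [0.5, 0.0], [0.6, -0.0], [0.0, 0.1], [0.6, 0.2], [-0.9, -0.4], [0.6, 0.2]]
```

```bash
python3 - <<'E'
from mv import *
from fit import ray,proj
for cam,z in (("top",.047),("scene",.045)):
    p=camera(cam); im=p["img"]; h=cv2.cvtColor(im,cv2.COLOR_RGB2HSV)
    m=(((h[...,0]<8)|(h[...,0]>172))&(h[...,1]>130)&(h[...,2]>60)).astype(np.uint8)
    n,l,s,c=cv2.connectedComponentsWithStats(m)
    for i in range(1,n):
        if s[i,4]>20:
            w=ray(cam,c[i],z)
            if abs(w[0]-.51)<.05 and abs(w[1]+.17)<.06:
                pts=np.argwhere(l==i)[:,::-1].astype(float); W=np.array([ray(cam,q,z)[:2] for q in pts]); e=np.linalg.svd(W-W.mean(0),full_matrices=False)
                print(cam,c[i],s[i],w,"len",np.ptp((W-W.mean(0))@e[2][0]),np.ptp((W-W.mean(0))@e[2][1]),"yaw",np.degrees(np.arctan2(e[2][0][1],e[2][0][0])))
    cv2.imwrite(f"pics/{cam}16.png",im[:,:,::-1])
a=ray("top",(323.4,226.5),.048);t=ray("top",(332.3,202.1),.038);print(a,t,np.degrees(np.arctan2(t[1]-a[1],t[0]-a[0])),np.linalg.norm((t-a)[:2]))
E
```

```text
scene [250.32 231.56] [246 229   9   6  25] [ 0.50299534 -0.16088608  0.045     ] len 0.029682348203164864 0.010375202024136464 yaw -16.745096751503777
[ 0.49637041 -0.1678244   0.048     ] [ 0.56318116 -0.19328774  0.038     ] -20.863160899826013 0.0714986628937673
```

View pics/top16.png

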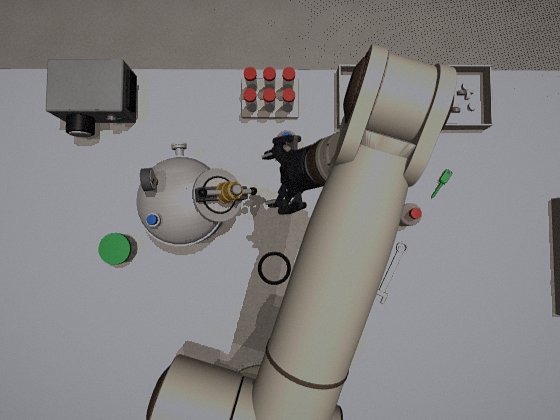

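```bash
python3 - <<'E'
from mv import *
from fit import ray,proj
im=cv2.imread("pics/top0.png"); h=cv2.cvtColor(im,cv2.COLOR_BGR2HSV)
m=(((h[...,0]<8)|(h[...,0]>172))&(h[...,1]>110)&(h[...,2]>50)).astype(np.uint8)
m[:185]=0;m[260:]=0;m[:,:300]=0;m[:,350:]=0
pts=np.argwhere(m)[:,::-1].astype(float)+0
W=np.array([ray("top",q,.046)[:2] for q in pts]); e=np.linalg.svd(W-W.mean(0),full_matrices=False)
print(len(pts),pts.mean(0),W.mean(0),np.ptp((W-W.mean(0))@e[2][0]),np.degrees(np.arctan2(*(e[2][0][::-1]*np.sign(e[2][0][0])))))
# scene predicted
P=np.array([.4965,-.168,.038]); print(proj("scene",P+[0,0,.006]))
y=np.radians(-20)
Rt=R.from_euler('z',y)*R.from_euler('x',180,degrees=True)*R.from_euler('z',90,degrees=True)
nutstate()
for a in (90,-90):
    Rt=R.from_euler('z',y)*R.from_euler('x',180,degrees=True)*R.from_euler('z',a,degrees=True)
    line(np.array([.4965,-.168,.16]),Rt)
E
```

```text
64 [322.953125 226.046875] [ 0.49765104 -0.16683459] 0.03608715958095819 -21.209398452266015
[249.59060435 229.81480606]
t 21.45 local mm [ -0.2   0.8 179.7] rel rotvec [ 0.2 -0.2  2.2] q [-16.3  23.8  39.2 120.5  32.2  65.5] open 0.0856 F [ 0.8 -0.5 -1.5] tq [-0.48 -0.03  0.02]
t 21.45 q [-16.3  23.8  39.2 120.5  32.2  65.5] n 14 left 259.4 mm [-21.2  35.7 109.6]
[-0.64, 1.65, 0.56] [-1.51, 2.55, 7.83], [-0.44, 1.71, 0.58] [-1.51, 2.55, 7.83], [-0.23, 1.74, 0.61] [-1.51, 2.55, 7.83], [-0.02, 1.74, 0.65] [-1.51, 2.55, 7.83], [0.19, 1.71, 0.7] [-1.51, 2.55, 7.83], [0.38, 1.65, 0.75] [-1.51, 2.55, 7.83], [0.57, 1.56, 0.82] [-1.51, 2.55, 7.83], [0.74, 1.45, 0.89] [-1.51, 2.55, 7.83], [0.88, 1.31, 0.96] [-1.51, 2.55, 7.83], [1.01, 1.16, 1.03] [-1.51, 2.55, 7.83], [1.11, 0.99, 1.11] [-1.51, 2.55, 7.83], [1.18, 0.8, 1.18] [-1.51, 2.55, 7.83], [1.22, 0.6, 1.26] [-1.51, 2.55, 7.83], [1.23, 0.4, 1.32] [-1.51, 2.55, 7.83], 
t 21.45 q [-16.3  23.8  39.2 120.5  32.2  65.5] n 8 left 259.4 mm [-31.9 -19.  -64. ]
[-1.12, 2.88, 0.97] [-3.99, -2.37, -8.0], [-1.46, 2.62, 1.22] [-3.99, -2.37, -8.0], [-1.75, 2.3, 1.46] [-3.99, -2.37, -8.0], [-1.98, 1.93, 1.68] [-3.99, -2.37, -8.0], [-2.15, 1.52, 1.89] [-3.99, -2.37, -8.0], [-2.25, 1.07, 2.07] [-3.99, -2.37, -8.0], [-2.28, 0.6, 2.22] [-3.99, -2.37, -8.0], [-2.24, 0.13, 2.34] [-3.99, -2.37, -8.0],
```

Emit:
{"api": "play_rows", "payload": {"rows": [[0, [-1.1, 2.9, 1.0], [-4, -2.4, -8]], [0, [-1.5, 2.6, 1.2], [-4, -2.4, -8]], [0, [-1.8, 2.3, 1.5], [-4, -2.4, -8]], [0, [-2, 1.9, 1.7], [-4, -2.4, -8]], [0, [-2.2, 1.5, 1.9], [-4, -2.4, -8]], [0, [-2.2, 1.1, 2.1], [-4, -2.4, -8]], [0, [-2.3, 0.6, 2.2], [-4, -2.4, -8]], [0, [-2.2, 0.1, 1.8], [-4, -2.4, -8]], [0, [0, 0, 0], [0, 0, 0]]]}}

```text
time: 22.35
ee_pos: [0.4781, -0.1601, 0.1445]
tcp_rot: [-177.0, -0.1, 65.4]
wrist_force: [0.5, -0.0, -0.0]
opening: 0.0854
```

```bash
cat >> mv.py <<'E'
def pinpose(P,yaw): return np.array(P),R.from_euler('z',yaw,degrees=True)*R.from_euler('x',180,degrees=True)*R.from_euler('z',-90,degrees=True)
E
python3 - <<'E'
from mv import *
plan(*pinpose([.497,-.1675,.08],-20.5))
p=camera("top"); cv2.imwrite("pics/t17.png",cv2.resize(p["img"][170:260,290:400,::-1],None,fx=6,fy=6,interpolation=cv2.INTER_CUBIC))
p=camera("scene"); cv2.imwrite("pics/s17.png",cv2.resize(p["img"][180:270,200:300,::-1],None,fx=6,fy=6,interpolation=cv2.INTER_CUBIC))
E
```

```text
t 22.35 q [-18.8   0.8  -5.1  87.    0.4   5.8] pos [ 0.4781 -0.1601  0.1445] open 0.0854 F [ 0.5 -0.  -0. ] tq [ 0.03 -0.06 -0.03]
tot cm [0.1  2.36 6.33] deg [-2.97 -0.24 -4.09]
n 2 row [0.033, 1.14, 3.182] [-1.483, -0.121, -2.046]
```

View pics/s17.png

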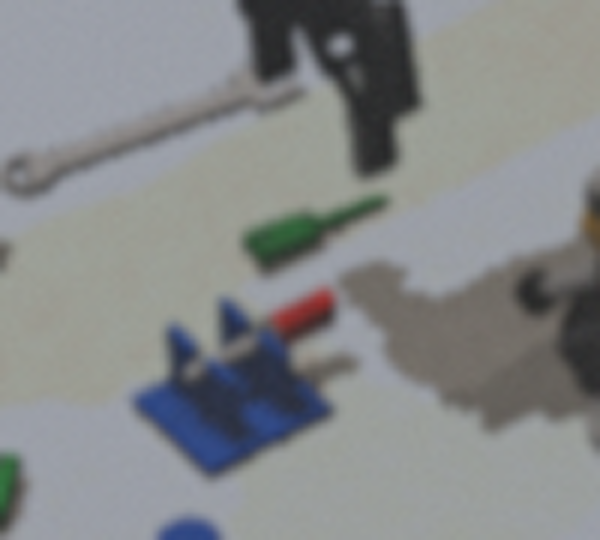

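Emit:
{"api": "play_rows", "payload": {"rows": [[0, [0.05, 1.2, 3], [-1.5, -0.1, -2]], [0, [0.05, 1.2, 3], [-1.5, -0.1, -2]], [0, [0, 0, 2], [0, 0, 0]], [0, [0, 0, 0], [0, 0, 0]]]}}

```text
time: 22.85
ee_pos: [0.5085, -0.1661, 0.0699]
tcp_rot: [179.3, -0.5, 68.5]
wrist_force: [0.3, 0.8, 0.4]
opening: 0.0853
```

```bash
python3 - <<'E'
from mv import *
plan(*pinpose([.497,-.1675,.034],-20.5))
p=camera("top"); cv2.imwrite("pics/t18.png",cv2.resize(p["img"][170:260,290:400,::-1],None,fx=6,fy=6,interpolation=cv2.INTER_CUBIC))
p=camera("scene"); cv2.imwrite("pics/s18.png",cv2.resize(p["img"][180:270,200:300,::-1],None,fx=6,fy=6,interpolation=cv2.INTER_CUBIC))
E
```

```text
t 22.85 q [-18.3   2.5 -11.7  75.2   0.4   3.2] pos [ 0.5085 -0.1661  0.0699] open 0.0853 F [0.3 0.8 0.4] tq [0.02 0.05 0.02]
tot cm [-0.58 -1.06  3.57] deg [ 0.66 -0.47 -1.01]
n 1 row [-0.579, -1.057, 3.569] [0.66, -0.475, -1.01]
```

View pics/s18.png

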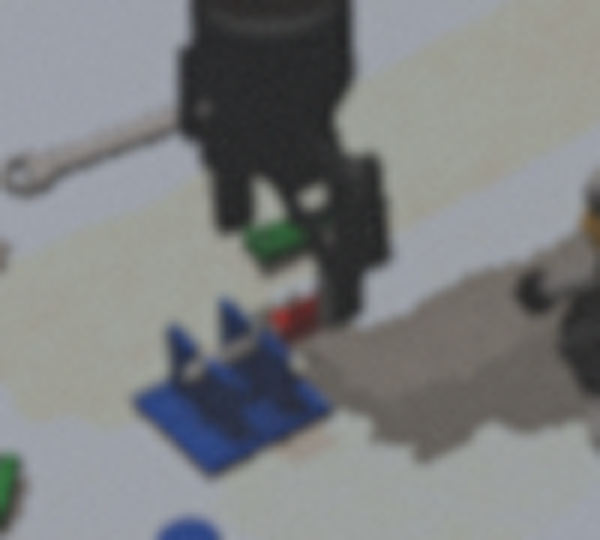

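Emit:
{"api": "play_rows", "payload": {"rows": [[0, [-0.58, -1.06, 0], [0.6, -0.4, -1]], [0, [0, 0, 0], [0, 0, 0]], [0, [0, 0, 0], [0, 0, 0]]]}}

```text
time: 23.25
ee_pos: [0.4987, -0.1686, 0.0766]
tcp_rot: [179.5, -0.1, 69.5]
wrist_force: [1.1, -0.4, 0.8]
opening: 0.0854
```

```bash
python3 - <<'E'
from mv import *
plan(*pinpose([.497,-.1675,.034],-20.5))
E
```

```text
t 23.25 q [-18.7   1.4 -12.   76.1   0.1   1.8] pos [ 0.4987 -0.1686  0.0766] open 0.0854 F [ 1.1 -0.4  0.8] tq [-0.02  0.03 -0.04]
tot cm [ 0.04 -0.23  4.25] deg [ 0.47 -0.07  0.03]
n 1 row [0.043, -0.233, 4.254] [0.466, -0.067, 0.027]
```

Emit:
{"api": "play_rows", "payload": {"rows": [[0, [0, -0.2, 1.8], [0.4, 0, 0]], [0, [0, 0, 1.5], [0, 0, 0]], [0, [0, 0, 0], [0, 0, 0]], [0, [0, 0, 0], [0, 0, 0]]]}}

```text
time: 23.65
ee_pos: [0.4971, -0.1681, 0.0418]
tcp_rot: [179.9, -0.1, 69.5]
wrist_force: [0.9, 1.1, 1.0]
opening: 0.0854
```

```bash
python3 - <<'E'
from mv import *
plan(*pinpose([.497,-.1675,.034],-20.5))
p=camera("top"); cv2.imwrite("pics/t19.png",cv2.resize(p["img"][170:260,290:400,::-1],None,fx=6,fy=6,interpolation=cv2.INTER_CUBIC))
p=camera("scene"); cv2.imwrite("pics/s19.png",cv2.resize(p["img"][180:270,200:300,::-1],None,fx=6,fy=6,interpolation=cv2.INTER_CUBIC))
E
```

```text
t 23.65 q [-18.7   2.4 -14.9  72.6   0.1   1.8] pos [ 0.4971 -0.1681  0.0418] open 0.0854 F [0.9 1.1 1. ] tq [0.03 0.   0.02]
tot cm [ 0.05 -0.03  0.78] deg [ 0.11 -0.08 -0.04]
n 1 row [0.051, -0.03, 0.775] [0.113, -0.082, -0.037]
```

View pics/s19.png

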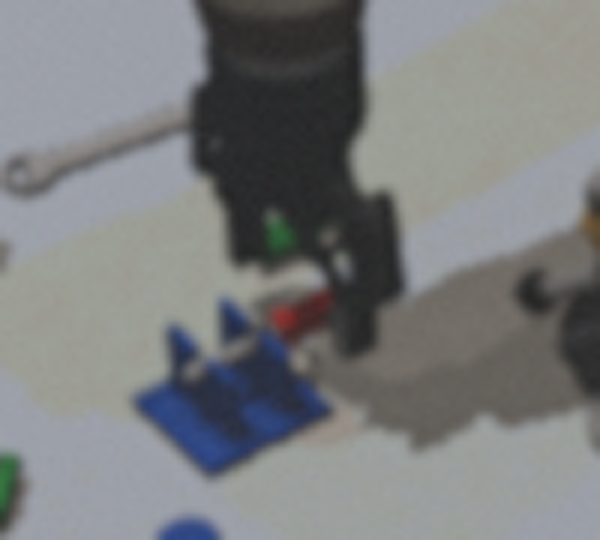

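View pics/t19.png

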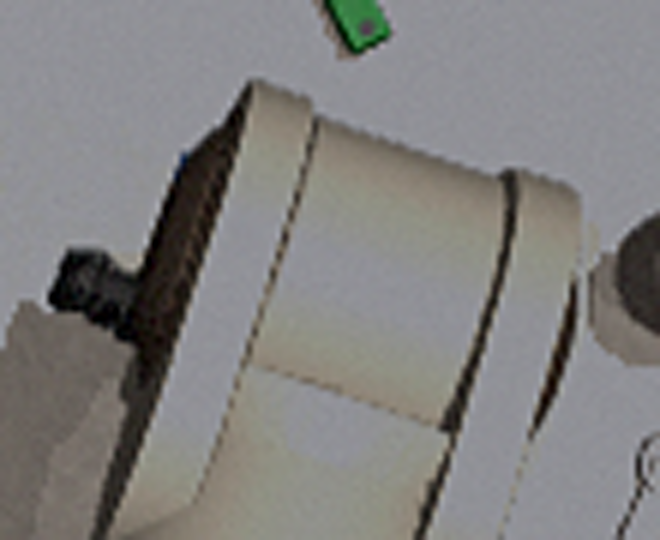

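Emit:
{"api": "play_rows", "payload": {"rows": [[0, [0.05, 0, 0.7], [0, 0, 0]], [0, [0, 0, 0], [0, 0, 0]], [0.6, [0, 0, 0], [0, 0, 0]], [0.8, [0, 0, 0], [0, 0, 0]], [1, [0, 0, 0], [0, 0, 0]], [1, [0, 0, 0], [0, 0, 0]], [1, [0, 0, 0], [0, 0, 0]], [1, [0, 0, 0], [0, 0, 0]]], "newtons": 35}}

```text
time: 24.55
ee_pos: [0.4982, -0.1678, 0.0359]
tcp_rot: [179.7, -0.1, 69.5]
wrist_force: [-0.6, 0.7, 0.1]
opening: 0.0111
```

```bash
python3 - <<'E'
from mv import *
plan(*pinpose([.497,-.1675,.034],-20.5))
E
```

```text
t 24.55 q [-18.7   2.6 -15.3  71.8   0.1   1.9] pos [ 0.4982 -0.1678  0.0359] open 0.0111 F [-0.6  0.7  0.1] tq [ 0.04 -0.01  0.01]
tot cm [-0.01 -0.13  0.19] deg [ 0.25 -0.09 -0.03]
n 1 row [-0.011, -0.128, 0.188] [0.253, -0.088, -0.032]
```

Emit:
{"api": "play_rows", "payload": {"rows": [[1, [0, 0, -1], [0, 0, 0]], [1, [0, 0, -2], [0, 0, 0]], [1, [0, 0, -3.5], [0, 0, 0]], [1, [0, 0, -4], [0, 0, 0]], [1, [0, 0, -4], [0, 0, 0]], [1, [0, 0, -3], [0, 0, 0]], [1, [0, 0, -1], [0, 0, 0]], [1, [0, 0, 0], [0, 0, 0]], [1, [0, 0, 0], [0, 0, 0]]]}}

```text
time: 25.45
ee_pos: [0.4958, -0.1673, 0.2304]
tcp_rot: [179.8, -0.1, 69.5]
wrist_force: [-0.3, 0.5, -1.0]
opening: 0.0111
```

```bash
python3 - <<'E'
from mv import *
line(*pinpose([.465,.050,.245],6))
p=camera("scene"); cv2.imwrite("pics/s20.png",p["img"][:,:,::-1])
E
```

```text
t 25.45 q [-18.7   0.9   4.5  93.4   0.1   1.8] n 5 left 220.0 mm [  0.2  -0.  -26.5]
[3.85, -2.1, -0.29] [0.04, -0.01, -5.31], [4.03, -1.73, -0.29] [0.04, -0.01, -5.31], [4.18, -1.35, -0.29] [0.04, -0.01, -5.31], [4.28, -0.96, -0.29] [0.04, -0.01, -5.31], [4.35, -0.56, -0.29] [0.04, -0.01, -5.31],
```

View pics/s20.png

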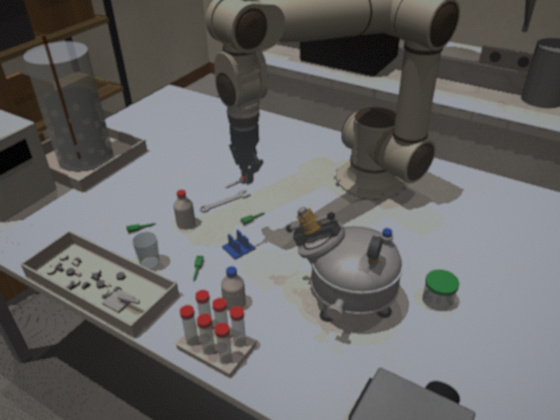

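Emit:
{"api": "play_rows", "payload": {"rows": [[1, [2.4, -1.3, -0.2], [0, 0, -3.3]], [1, [2.5, -1.2, -0.2], [0, 0, -3.3]], [1, [2.5, -1, -0.2], [0, 0, -3.3]], [1, [2.6, -0.9, -0.2], [0, 0, -3.3]], [1, [2.7, -0.7, -0.2], [0, 0, -3.3]], [1, [2.7, -0.5, -0.2], [0, 0, -3.3]], [1, [2.7, -0.4, -0.2], [0, 0, -3.3]], [1, [1.8, -0.2, 0], [0, 0, -3.3]], [1, [0, 0, 0], [0, 0, 0]], [1, [0, 0, 0], [0, 0, 0]]]}}

```text
time: 26.5
ee_pos: [0.4593, 0.048, 0.2271]
tcp_rot: [-178.7, -0.3, 96.8]
wrist_force: [0.7, -0.8, -0.4]
opening: 0.0113
```

```bash
python3 - <<'E'
from mv import *
plan(*pinpose([.472,.0502,.238],6))
for c,r in (("top",(150,230,185,290)),("scene",(180,250,270,360))):
    p=camera(c); cv2.imwrite(f"pics/{c}21f.png",p["img"][:,:,::-1]); cv2.imwrite(f"pics/{c}21.png",cv2.resize(p["img"][r[0]:r[1],r[2]:r[3],::-1],None,fx=7,fy=7,interpolation=cv2.INTER_CUBIC))
E
```

```text
t 26.5 q [ 5.8 -6.1 -2.6 94.8  0.2 -1. ] pos [0.4593 0.048  0.2271] open 0.0113 F [ 0.7 -0.8 -0.4] tq [-0.02 -0.01 -0.02]
tot cm [ 0.08  1.26 -1.12] deg [-1.28 -0.24  0.78]
n 1 row [0.077, 1.263, -1.119] [-1.283, -0.244, 0.779]
```

View pics/top21.png

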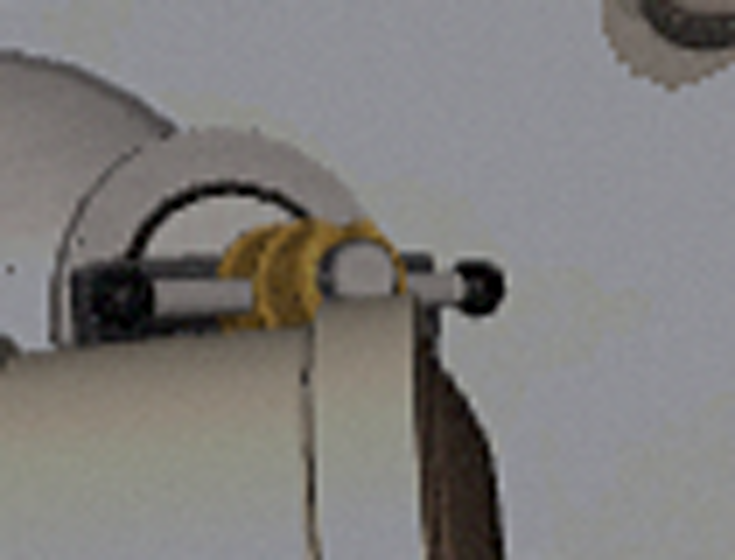

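View pics/scene21.png

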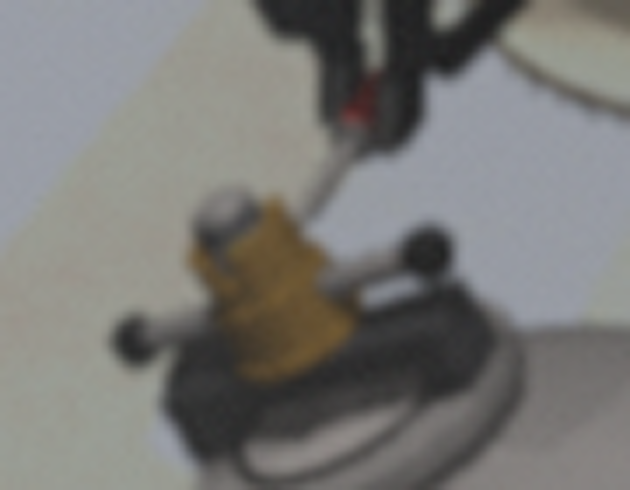

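Emit:
{"api": "play_rows", "payload": {"rows": [[1, [0.08, 1, -1.1], [-1.2, -0.2, 0.8]], [1, [0, 0, 0], [0, 0, 0]], [1, [0, 0, 0], [0, 0, 0]]]}}

```text
time: 26.9
ee_pos: [0.4709, 0.0476, 0.2388]
tcp_rot: [180.0, -0.0, 95.6]
wrist_force: [0.3, -0.1, -0.5]
opening: 0.0112
```

```bash
python3 - <<'E'
from mv import *
from fit import proj
plan(*pinpose([.472,.0502,.238],6))
o,p,r=cur(); print(p,r.as_euler('xyz',degrees=True))
M=r.as_matrix(); ax=M[:,1]; print("pin dir",ax)
G=p-M[:,2]*.002
for L in (.021,.071): print(L,G+ax*L,proj("scene",G+ax*L))
C=C0;Q=Rc(np.radians(6))
for n,l in {"H":[0,0,.04],"Hout":[.0,0,.04],"stud":[0,0,.061],"b1":[0,.066,.0183],"b2":[0,-.066,.0183]}.items(): print(n,proj("scene",C+Q@np.array(l)))
p=camera("scene"); cv2.imwrite("pics/s22f.png",p["img"][:,:,::-1]); cv2.imwrite("pics/s22.png",cv2.resize(p["img"][190:240,280:340,::-1],None,fx=12,fy=12,interpolation=cv2.INTER_CUBIC))
E
```

```text
t 26.9 q [ 5.8 -5.6 -0.8 94.7  0.   0.2] pos [0.4709 0.0476 0.2388] open 0.0112 F [ 0.3 -0.1 -0.5] tq [-0.01  0.01  0.06]
tot cm [0.25 0.13 0.08] deg [ 0.03 -0.01 -0.42]
n 1 row [0.245, 0.132, 0.085] [0.035, -0.011, -0.419]
[0.4709291  0.04762855 0.23884437] [ 1.79965370e+02 -1.12275477e-02  9.55809049e+01]
pin dir [9.95259696e-01 9.72510776e-02 6.04398793e-04]
0.021 [0.49182839 0.04967031 0.24085706] [317.0420803  197.66277077]
0.071 [0.54159138 0.05453286 0.24088728] [309.18866175 208.4278284 ]
H [305.42842245 216.40147492]
Hout [305.42842245 216.40147492]
stud [301.00574195 209.57259598]
b1 [331.24702013 217.05875187]
b2 [290.02788789 229.30379605]
```

View pics/s22.png

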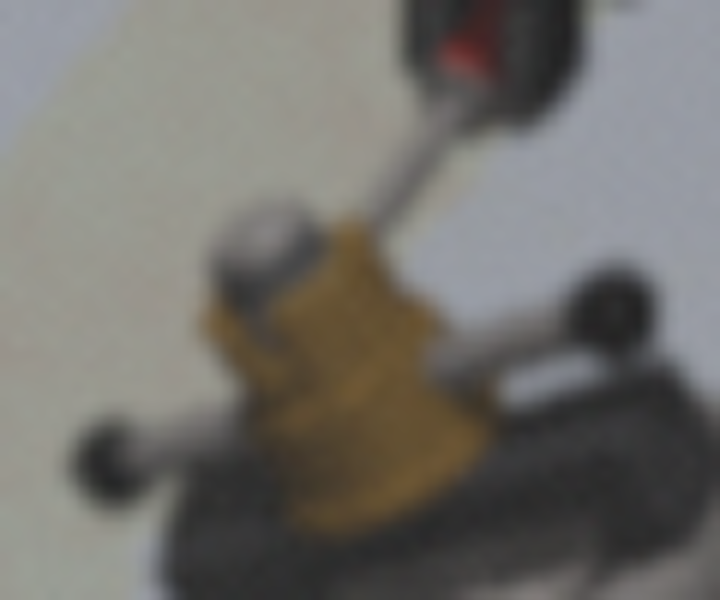

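Emit:
{"api": "play_rows", "payload": {"rows": [[1, [0.24, 0.1, 0.1], [0, 0, -0.4]], [1, [0, 0, 0], [0, 0, 0]]]}}

```text
time: 27.15
ee_pos: [0.4719, 0.0499, 0.238]
tcp_rot: [179.9, -0.0, 96.0]
wrist_force: [0.1, 0.5, -1.3]
opening: 0.0111
```

```bash
cat >> mv.py <<'E'
def pinstate(dx=.002,psi=np.radians(6)):
    o,p,r=cur(); M=r.as_matrix(); G=p-M[:,2]*dx; Q=Rc(psi); l=Q.T@(G-(C0+Q[:,2]*.04)); d=Q.T@M[:,1]
    print("t",round(o["time"],2),"grip in hole frame mm",np.round(l*1e3,1),"dir dev deg",np.round(np.degrees(d[1:]),1),"tip mm",np.round((l+d*.071)*1e3,1),"F local",np.round(Q.T@o["wrist_force"],1),"tq",np.round(Q.T@o["torque"],2),"open",round(o["opening"],4))
    # tool-axis shift (cm) per 1mm of closure x,y,z
    print("tool cm for 1mm in hole x,y,z:",np.round((M.T@Q*.1).T,3).tolist())
E
python3 -c "
from mv import *
pinstate()"
```

```text
t 27.15 grip in hole frame mm [-101.1   -0.2    1. ] dir dev deg [0.  0.1] tip mm [-30.1  -0.2   1.1] F local [ 0.2 -0.3 -1.3] tq [-0.01  0.02 -0.  ] open 0.0111
tool cm for 1mm in hole x,y,z: [[0.0, 0.1, 0.0], [0.082, 0.0, -0.057], [-0.057, 0.0, -0.082]]
```

Emit:
{"api": "play_rows", "payload": {"rows": [[1, [0, 0.8, 0], [0, 0, 0]], [1, [0, 0.5, 0], [0, 0, 0]], [1, [0, 0.3, 0], [0, 0, 0]], [1, [0, 0, 0], [0, 0, 0]]]}}

```text
time: 27.55
ee_pos: [0.4831, 0.051, 0.2371]
tcp_rot: [-179.2, 0.0, 96.0]
wrist_force: [-3.9, -0.3, 0.2]
opening: 0.0114
```

```bash
python3 -c "
from mv import *
pinstate()"
```

```text
t 27.55 grip in hole frame mm [-89.8  -0.8   0.4] dir dev deg [-0.5 -0.6] tip mm [-18.8  -1.3  -0.4] F local [-3.9  0.2  0.1] tq [ 0.   0.5 -0.4] open 0.0114
tool cm for 1mm in hole x,y,z: [[0.0, 0.1, -0.001], [0.082, -0.001, -0.057], [-0.057, -0.001, -0.082]]
```

```bash
python3 - <<'E'
from mv import *
p=camera("scene"); cv2.imwrite("pics/s23.png",cv2.resize(p["img"][190:240,280:340,::-1],None,fx=12,fy=12,interpolation=cv2.INTER_CUBIC))
pinstate()
E
```

```text
t 27.6 grip in hole frame mm [-89.7  -0.8   0.3] dir dev deg [-0.4 -0.6] tip mm [-18.7  -1.4  -0.4] F local [-9.8  1.   1.8] tq [ 0.07  1.56 -1.04] open 0.0114
tool cm for 1mm in hole x,y,z: [[0.0, 0.1, -0.001], [0.082, -0.001, -0.057], [-0.057, -0.001, -0.082]]
```

View pics/s23.png

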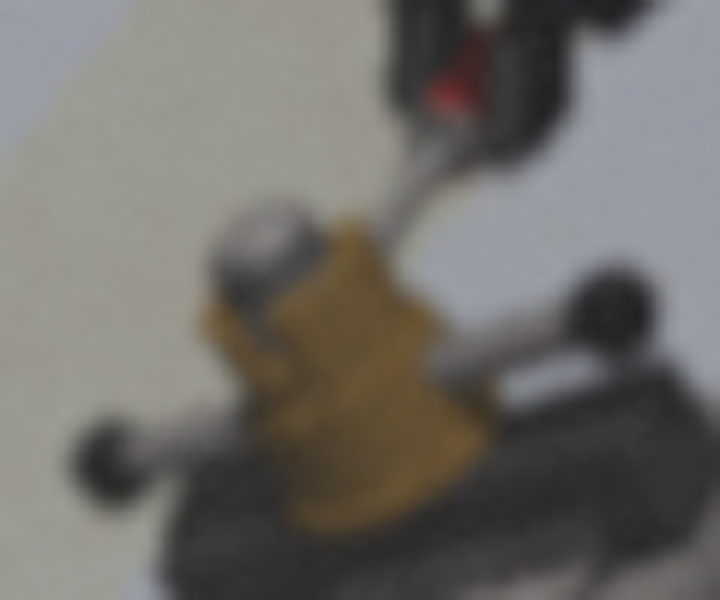

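```bash
cat > ov.py <<'E'
from mv import *
from fit import proj
import sys
def overlay(img,cam,h,bias,r,s,fn,C=C0,psi=np.radians(6),pin=None):
    Q=Rc(psi); im=cv2.resize(img[r[0]:r[1],r[2]:r[3]],None,fx=s,fy=s,interpolation=cv2.INTER_CUBIC); im=cv2.convertScaleAbs(im,alpha=1.6,beta=10)
    def P(l): return np.int32(np.round((proj(cam,C+np.array(l)@Q.T)+bias-[r[2],r[0]]+.5)*s))
    def circ(rad,z,col): 
        t=np.linspace(0,2*np.pi,60); cv2.polylines(im,[P(np.c_[rad*np.cos(t),rad*np.sin(t),0*t+z])],True,col,1)
    circ(.012,.061,(255,0,0)); circ(.02,h+.03,(0,255,0)); circ(.026,h-.018,(0,255,0));circ(.02,h+.009,(0,200,0))
    for sx in (1,-1):
        x=sx*np.sqrt(.02**2-.0055**2); cv2.polylines(im,[P([[x,-.0055,h+.03],[x,-.0055,h+.017],[x,.0055,h+.017],[x,.0055,h+.03]])],False,(0,0,255),1)
    for sy in (1,-1):
        cv2.polylines(im,[P([[0,.024*sy,h],[0,.056*sy,h]])],False,(255,0,255),1); cv2.circle(im,tuple(int(v) for v in P([[0,.066*sy,h]])[0]),int(s*4.5 if cam=="top" else s*3.3),(255,0,255),1)
    cv2.polylines(im,[P([[.016,.063,0],[-.016,.063,0],[-.016,-.063,0],[.016,-.063,0]])],True,(0,255,255),1)
    cv2.imwrite(fn,im)
E
python3 - <<'E'
from ov import *
a=cv2.imread("pics/s15f.png"); b=cv2.imread("pics/t15f.png")
for k,h in (("A",.0183),("B",.0208)):
    overlay(a,"scene",h,np.array([1.2,0]),(198,248,282,342),12,f"pics/ovs{k}.png")
    overlay(b,"top",h,np.array([0,0]),(165,215,190,260),11,f"pics/ovt{k}.png")
E
```

```text
(no output)
```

View pics/ovsA.png

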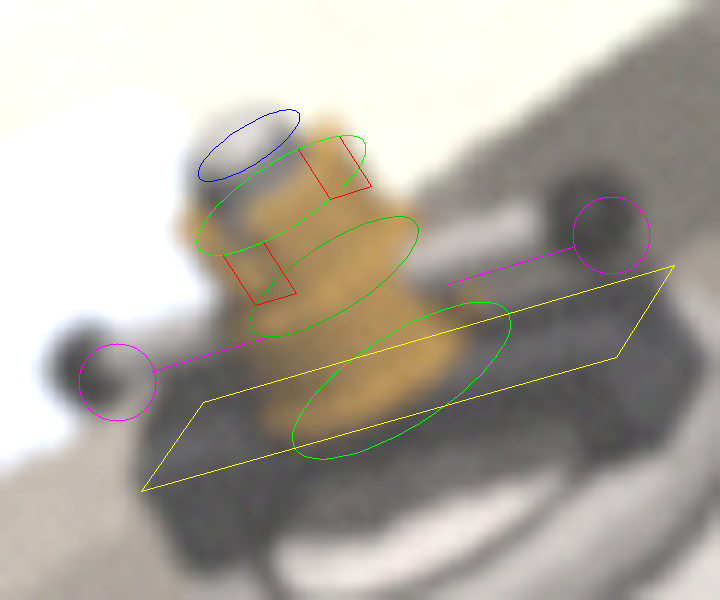

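View pics/ovtA.png

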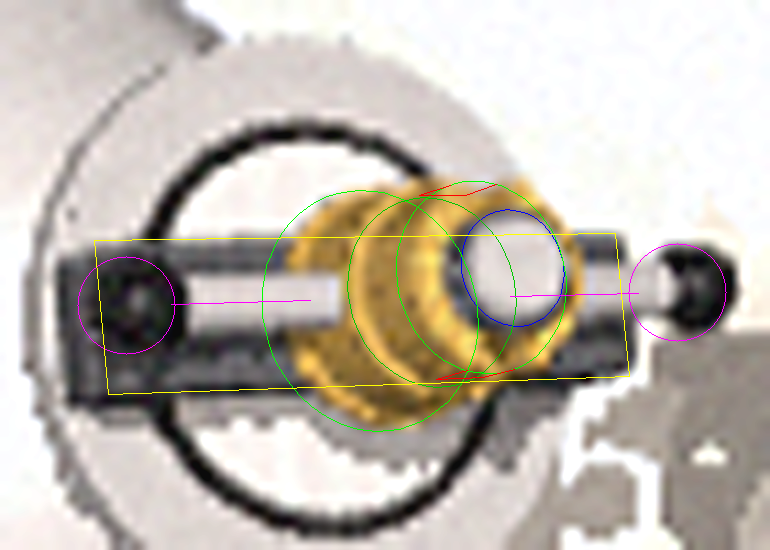

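View pics/ovsB.png

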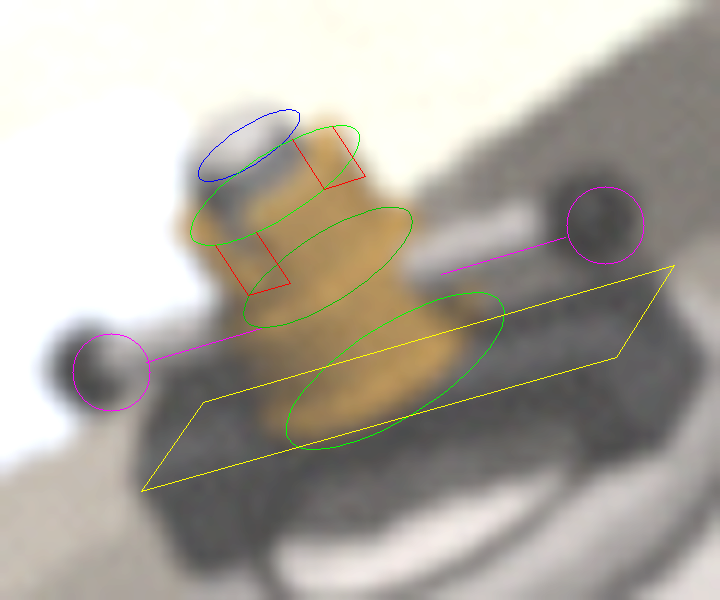

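Emit:
{"api": "play_rows", "payload": {"rows": [[1, [0, -0.4, 0], [0, 0, 0]], [1, [-0.08, 0, -0.35], [-0.6, 0, 0]], [1, [0, 0, 0], [0, 0, 0]]]}}

```text
time: 27.9
ee_pos: [0.48, 0.05, 0.2404]
tcp_rot: [-179.9, 0.0, 96.0]
wrist_force: [-0.4, -0.8, -0.0]
opening: 0.0108
```

```bash
python3 -c "
from mv import *
pinstate()"
```

```text
t 27.9 grip in hole frame mm [-93.    0.5   3.5] dir dev deg [-0.1 -0.1] tip mm [-22.    0.3   3.3] F local [-0.4 -0.6  0.4] tq [ 0.01 -0.   -0.02] open 0.0108
tool cm for 1mm in hole x,y,z: [[0.0, 0.1, -0.0], [0.082, -0.0, -0.057], [-0.057, -0.0, -0.082]]
```

Emit:
{"api": "play_rows", "payload": {"rows": [[1, [0, 0.4, 0], [0, 0, 0]], [1, [0, 0.3, 0], [0, 0, 0]], [1, [0, 0.3, 0], [0, 0, 0]], [1, [0, 0, 0], [0, 0, 0]]]}}

```text
time: 28.3
ee_pos: [0.4918, 0.0507, 0.2412]
tcp_rot: [180.0, 0.1, 95.9]
wrist_force: [1.0, -1.8, 1.6]
opening: 0.0111
```

```bash
python3 -c "
from mv import *
pinstate()"
```

```text
t 28.3 grip in hole frame mm [-81.2   0.5   4.4] dir dev deg [-0.  0.] tip mm [-10.2   0.5   4.5] F local [ 0.8 -0.6  2.4] tq [-0.3  -0.37  0.12] open 0.0111
tool cm for 1mm in hole x,y,z: [[0.0, 0.1, 0.0], [0.082, -0.0, -0.057], [-0.057, 0.0, -0.082]]
```

Emit:
{"api": "play_rows", "payload": {"rows": [[1, [0, 0.4, 0], [0, 0, 0]], [1, [0, 0.3, 0], [0, 0, 0]], [1, [0, 0, 0], [0, 0, 0]]]}}

```text
time: 28.6
ee_pos: [0.4995, 0.0513, 0.2413]
tcp_rot: [180.0, 0.1, 95.9]
wrist_force: [-0.8, -1.4, 1.9]
opening: 0.0111
```

```bash
python3 -c "
from mv import *
pinstate()"
```

```text
t 28.6 grip in hole frame mm [-73.5   0.4   4.7] dir dev deg [-0.  0.] tip mm [-2.5  0.4  4.7] F local [-0.9  0.1  2.3] tq [-0.21 -0.11 -0.08] open 0.0111
tool cm for 1mm in hole x,y,z: [[0.0, 0.1, 0.0], [0.082, -0.0, -0.057], [-0.057, 0.0, -0.082]]
```

Emit:
{"api": "play_rows", "payload": {"rows": [[1, [0, 0.4, 0], [0, 0, 0]], [1, [0, 0.4, 0], [0, 0, 0]], [1, [0, 0.3, 0], [0, 0, 0]], [1, [0, 0, 0], [0, 0, 0]]]}}

```text
time: 29.0
ee_pos: [0.5113, 0.0524, 0.2414]
tcp_rot: [-180.0, 0.1, 95.9]
wrist_force: [-1.0, -1.7, 2.6]
opening: 0.0119
```

```bash
python3 - <<'E'
from mv import *
pinstate()
p=camera("scene"); cv2.imwrite("pics/s24.png",cv2.resize(p["img"][190:240,280:340,::-1],None,fx=12,fy=12,interpolation=cv2.INTER_CUBIC))
E
```

```text
t 29.0 grip in hole frame mm [-61.7   0.3   4.8] dir dev deg [-0.1  0. ] tip mm [9.3 0.3 4.8] F local [-1.2  0.2  3. ] tq [-0.33  0.01 -0.11] open 0.0119
tool cm for 1mm in hole x,y,z: [[0.0, 0.1, -0.0], [0.082, -0.0, -0.058], [-0.058, 0.0, -0.082]]
```

View pics/s24.png

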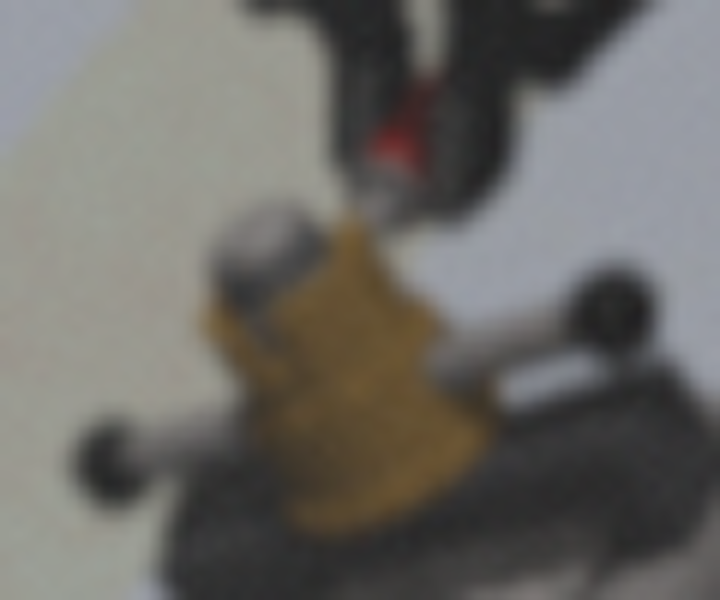

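Emit:
{"api": "play_rows", "payload": {"rows": [[1, [0, 0.4, -0.05], [0, 0, 0]], [1, [0, 0.4, 0], [0, 0, 0]], [1, [0, 0.4, 0], [0, 0, 0]], [1, [0, 0.2, 0], [0, 0, 0]], [1, [0, 0, 0], [0, 0, 0]]]}}

```text
time: 29.55
ee_pos: [0.5262, 0.0541, 0.2417]
tcp_rot: [-180.0, 0.1, 95.9]
wrist_force: [-1.7, -1.6, 2.9]
opening: 0.0114
```

```bash
python3 - <<'E'
from mv import *
pinstate()
E
```

```text
t 29.55 grip in hole frame mm [-46.7   0.6   5. ] dir dev deg [-0.1  0. ] tip mm [24.3  0.5  5. ] F local [-1.9  0.5  3.2] tq [-0.29  0.16 -0.15] open 0.0114
tool cm for 1mm in hole x,y,z: [[0.0, 0.1, -0.0], [0.082, -0.0, -0.057], [-0.057, 0.0, -0.082]]
```

Through. Now to the shoulder.

Emit:
{"api": "play_rows", "payload": {"rows": [[1, [0, 0.3, 0], [0, 0, 0]], [1, [0, 0.3, 0], [0, 0, 0]], [1, [0, 0.2, 0], [0, 0, 0]], [1, [0, 0, 0], [0, 0, 0]]]}}

```text
time: 29.95
ee_pos: [0.5318, 0.0545, 0.2419]
tcp_rot: [-179.6, 0.1, 95.9]
wrist_force: [-2.7, -0.6, 2.5]
opening: 0.0111
```

```bash
python3 - <<'E'
from mv import *
pinstate()
for c,r in (("top",(150,230,185,290)),("scene",(180,250,270,360))):
    p=camera(c); cv2.imwrite(f"pics/{c}25.png",cv2.resize(p["img"][r[0]:r[1],r[2]:r[3],::-1],None,fx=7,fy=7,interpolation=cv2.INTER_CUBIC))
E
```

```text
t 29.95 grip in hole frame mm [-41.    0.6   5.2] dir dev deg [-0.3 -0.3] tip mm [30.   0.3  4.8] F local [-2.7  1.2  2.2] tq [-0.07  0.44 -0.31] open 0.0111
tool cm for 1mm in hole x,y,z: [[0.0, 0.1, -0.001], [0.082, -0.0, -0.058], [-0.058, -0.001, -0.082]]
```

View pics/scene25.png

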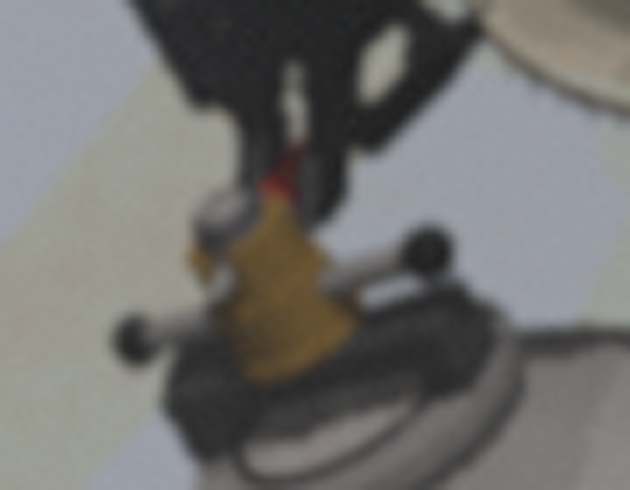

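Emit:
{"api": "play_rows", "payload": {"rows": [[1, [0, 0.3, 0], [0, 0, 0]], [1, [0, 0.2, 0], [0, 0, 0]]]}}

```text
time: 30.25
ee_pos: [0.5327, 0.0544, 0.2421]
tcp_rot: [-179.1, 0.1, 95.9]
wrist_force: [-14.9, -3.4, 5.8]
opening: 0.0109
```

```bash
python3 - <<'E'
from mv import *
pinstate()
E
```

```text
t 30.25 grip in hole frame mm [-40.2   0.6   5.5] dir dev deg [-0.6 -0.7] tip mm [30.8 -0.1  4.6] F local [-15.1   1.9   5.8] tq [-0.27  2.46 -1.65] open 0.0109
tool cm for 1mm in hole x,y,z: [[0.0, 0.1, -0.002], [0.082, -0.001, -0.058], [-0.058, -0.001, -0.082]]
```

Emit:
{"api": "play_rows", "payload": {"rows": [[1, [0, -0.06, 0], [0.5, 0, 0]], [1, [0, 0, 0], [0, 0, 0]], [0.7, [0, 0, 0], [0, 0, 0]], [0.6, [0, 0, 0], [0, 0, 0]], [0.6, [0, 0, 0], [0, 0, 0]], [0.6, [0, 0, 0], [0, 0, 0]], [0.6, [0, 0, -0.5], [0, 0, 0]], [0.6, [0, 0, -1.5], [0, 0, 0]], [0.6, [0, 0, -2.5], [0, 0, 0]], [0.6, [0, -1, -3], [0, 0, 0]], [0.6, [0, -2, -3], [0, 0, 0]], [0.6, [0, -3, -2], [0, 0, 0]]]}}

```text
time: 31.45
ee_pos: [0.4758, 0.0494, 0.3686]
tcp_rot: [-178.2, 0.0, 96.0]
wrist_force: [0.9, 0.5, -0.6]
opening: 0.0341
```

Emit:
{"api": "play_rows", "payload": {"rows": [[0.6, [0, -4, -1], [0, 0, 0]], [0.6, [0, -4, 0], [0, 0, 0]], [0.6, [0, -4, 0], [0, 0, 0]], [0.6, [0, 0, 0], [0, 0, 0]], [0.6, [0, 0, 0], [0, 0, 0]]]}}

```text
time: 31.95
ee_pos: [0.3503, 0.0364, 0.3891]
tcp_rot: [-178.8, 0.0, 96.0]
wrist_force: [-0.0, 0.4, -0.1]
opening: 0.0347
```

```bash
python3 - <<'E'
from mv import *
o,p,r=cur(); print(o["time"],p,o["wrist_force"],o["opening"])
for c,r in (("top",(150,230,185,290)),("scene",(180,250,270,360))):
    p=camera(c); cv2.imwrite(f"pics/{c}26f.png",p["img"][:,:,::-1]); cv2.imwrite(f"pics/{c}26.png",cv2.resize(p["img"][r[0]:r[1],r[2]:r[3],::-1],None,fx=7,fy=7,interpolation=cv2.INTER_CUBIC))
E
```

```text
31.95 [0.35026112 0.03638177 0.38914392] [-0.03679323  0.38757263 -0.12037173] 0.03466342457299298
```

View pics/scene26.png

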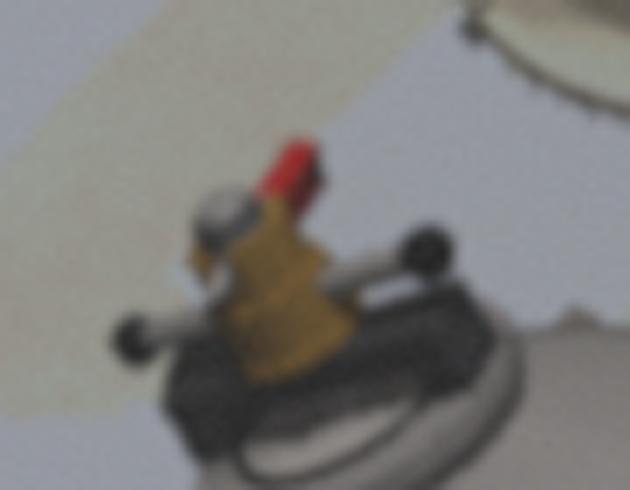

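View pics/top26.png

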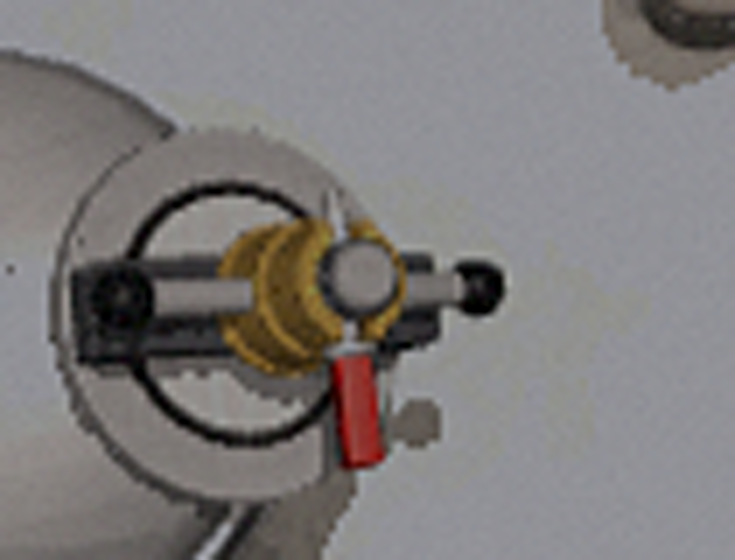

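```bash
python3 - <<'E'
from mv import *
p=camera("scene"); 
for t in ["bottle_a","beaker","jar","spanner"]:
    print(t,[(np.round(d["point"],3),round(d["confidence"],2)) for d in spotter.spot_in(p,t)][:2])
a=cv2.imread("pics/top0.png").astype(int);b=cv2.imread("pics/top26f.png").astype(int)
print("gasket/spanner diff",np.abs(a-b)[240:300,255:295].mean(),np.abs(a-b)[235:305,365:415].mean())
o=get_obs(); print(o["time"],np.abs(o["qd"]).max())
job_done()
E
```

```text
bottle_a [(array([ 0.543, -0.38 ,  0.072]), 0.86), (array([ 0.736, -0.054,  0.081]), 0.65)]
beaker [(array([ 0.731, -0.353,  0.066]), 0.9)]
jar [(array([0.457, 0.388, 0.069]), 0.69)]
spanner [(array([ 0.376, -0.354,  0.007]), 0.58)]
gasket/spanner diff 9.523055555555555 3.9002857142857144
32.3 0.26740307616708553
the job is handed in; nothing more can be done
```

The nut is wound down and the locking pin is home through slots and stud. I handed the job in at 32.3 s with the arm clear. No verdict was reported.

- **Nut:** I wound it about 1.4 turns clockwise in two grips and then past alignment. The torque jumped about 25° on, which fits the stop at 12.97 rad. I then brought it back in line with the bridge; the fit put it within about 0.3° with the pin not yet in. Later pictures show no visible change.
- **Pin:** I took the red-gripped pin from the blue rest and left the green look-alikes alone. It went through and seated on its shoulder at about 15 N. By the robot's own measurement the grip was then 40 to 41 mm on the near side of the hole. The last pictures show it released, with the tip out the far side and pointing about 6.5°, along the hole's line (fitted at about 6°).
- **Bystanders:** the network points for both bottles, the beaker, the jar and the spanner are within about 6 mm of the start. For the gasket I only compared pixels; that showed a small difference and I did not measure its position. I saw no contact with it.

Some checks disagreed:
- **Height along the stud:** my first estimate was about 5 mm too low. The first push touched the crown at about 10 N, and I raised the pin and it went in.
- **Nut seating:** before that, the image fits suggested the nut might be half a turn high. The stop argues against that, and so does the pin passing, since half a turn early leaves only 7.7 mm for the 8 mm pin.
- **Grip slip:** the nut slipped in the gripper at the stop, so I set the final angle from the pictures rather than from the tool's turn.

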